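Release the lid's safety catch and hang the slide carrier in the warming chamber

ROBOT

A 6-joint arm with a two-finger parallel gripper is mounted at the origin on the work surface. World frame = base frame: x ahead of the robot, y to its left, z up, the work surface at z = 0. Lengths are in m, angles in rad, forces in N, time in s.
With the tool pointing down it reaches from about 0.35 to 0.725 m from the base axis. Payload 4.3 kg.
Tool frame: the origin (TCP) lies at the very end of the fingers, on their centre line; the grasp point (between the pads) lies 19 mm behind it; z points along the fingers, y is the line along which they close (so a half turn about z gives the same grasp; the last joint's range is limited). The gripper opens to 85 mm and grips with 20 to 120 N. Pads are 22 mm wide; open, the fingers measure 114 mm over their backs; the gripper's body (76 mm by 85 mm) begins 54 mm behind the grasp point. The pads swing forward as they close: fully open they stand 13 mm farther back than shut.
Start: joints at [-1.422, 0.377, 0.081, 1.274, 0, 1.46], TCP at [0.147, -0.556, 0.208] pointing down, gripper open.
Joint ranges: [-2.72, 2.72], [-0.84, 1.66], [-1.02, 1.22], [-1.77, 2.12], [-1.37, 1.28], [-3.14, 3.14]. Speed limits (rad/s): [2.57, 2.57, 3.14, 3.14, 3.14, 3.14].

INTERFACE

Orientations are given as a rotation vector (axis times angle).
In Python, from bench import bot gives the robot as it stands.
- The arm moves only by the shell command python3 -m inch 'ROWS' [OPENING]. ROWS is JSON, a list of rows, each a list of 6 numbers: the shift along the tool's x, y, z scaled (see below), then the turn, a rotation vector about the tool's x, y, z scaled (see below). A call has 1 to 20 rows; each row is the pose to reach, as a shift and turn from the pose commanded when the call began, along the tool's axes at that moment, turning the shorter way round; what a row does not reach only later rows make up. The controller multiplies each number of a shift by 100 mm and each number of a turn by 360 degrees. A row lasts 1/8 s, in which the tool goes at most 62.5 mm and 10.7 degrees, less where a joint would pass 70% of its speed; a pose out of reach is approached as far as the arm can. A call with a number of a shift or a turn outside -1 to 1 is refused whole. A call with a gripper value outside its range is refused whole. OPENING is the opening, from 0 (shut) to 1 (fully open), set as the call begins (- or left out, the last holds). The fingers move at their own pace and stop on an object; the grip force is fixed at half the most. Time passes only in rows, so rows that repeat a pose let the fingers close. It gives the time, the measured TCP pose, the force, the opening and the grip force at its end, in the units of the state.
- bot.sense(): the state, without advancing time (a new reading comes with each control period).
- bot.capture(name): name is "side" or "top" or "wrist"; returns a dict with "color" (420x560x3 uint8, red, green, blue), "camera_matrix" (3x3 intrinsics, pixels), "world_from_camera" (4x4, takes a point from camera to world coordinates). Camera axes: x right, y up, looking along -z (the intrinsics and any distortion apply to the point x, -y, -z); pixel columns grow to the right and rows downward; lengths in m; the calibration is good to about 2 mm. The wrist camera is an equidistant fisheye: a pixel r from the principal point sees the ray r / f radians off the axis. A picture is of the moment at which its call begins. There is no depth.
- bot.close_job(): hands the job in; it is judged then, once.
Trained networks look in a picture, given as the dict that the camera call returned (one of the last four; its "shot" number tells which), for a name from the list of things; names that differ only in an ending like _2 or _b are one class to them, and where a whole thing is asked for, a point or a joint stands for the part that bears it (a point fixed in the world has none). Each returns a list of dicts, best first, with "conf" (0 to 1); they miss things now and then, are a little off and sometimes report something else, mostly with a low value. They report only what shows in the picture. A call takes as long as a camera call. They do not tell look-alikes from the thing itself.
- bot.find_in(picture, label): "centre" ([column, row] in pixels, amid what is visible of it).
The state is a dict: "time_s": time; "joints": joint angles; "joint_vel": joint speeds; "effort": joint torques, N m; "tcp_pos": TCP position; "tcp_rot": TCP orientation; "contact_force": force on the tool from outside, world axes, zero at the start; "torque": the same for the moment, N m; "width": finger opening in m; "finger_force": force on a finger pad.
Only numpy, scipy, OpenCV 4.12 (cv2) and the standard library are available. Lean on these libraries where they do the work, as an engineer would, in place of code of your own. Each camera call takes 0.05 s, during which the arm holds its last target. There are 200 camera calls.

TASK

The warming chamber's clear lid is ajar, held by a sprung safety catch under its front edge. Reach under the raised edge, push the catch aside and lift the lid past it without forcing the catch, swing the lid right back so that it stands open by itself clear of the chamber, then hang the metal slide carrier astride the bar across the chamber, near the middle of the bar, and let go. Do not disturb the glassware around it.

Things in the scene. Friction and masses are not known exactly. Their poses are not given: they have to be found in the camera images.
- case: Warming chamber fixed to the bench: open-topped box 210 mm front to back (x) by 240 wide (y), walls 6 mm, blue side and rear walls 110 high, white front wall only 65 high. Origin: centre of its underside. x points from the front (robot's side) to the rear, y to the left along the front, z up. A 34 mm knob stands 16 mm out of the front, 70 mm to the right (-y), 34 mm up.
- lid (a joint): Lid angle, rad; the front rises as it grows. At 0 it rests on rubber buffers, sloping up 0.05 rad from level towards the front; stops at 1.75, leaning back. Starts ajar at 0.01 to 0.05; the catch stops it at about 0.07 unless held aside; past 0.10 the catch is cleared. Upright near 1.5. The stiff hinge holds any angle; raising takes about 5 N at the front edge.
- lid_edge (a point): Middle of the lid's front edge, at its underside. The lid is a clear sheet in an aluminium frame, 10 mm thick, 240 wide, 225 from hinge to front edge; it overhangs the front wall's face by 15 mm. A keeper hook hangs 30 mm below it, 177 to 193 mm from the hinge, 6 to 28 mm right (-y) of the middle. Axes: the chamber's at lid angle -0.05, turning about y with the lid.
- lid_hinge (a point): Middle of the hinge line, at the chamber's rear top edge: 105 mm behind the chamber's origin, 110 mm up.
- catch (a joint): How far the catch is pushed aside, m: 0 at rest to 0.022 at its stop; it must be held at more than 0.010 (better 0.015) until the lid has risen past 0.10 rad. It slides only towards the chamber's left (+y); a spring returns it: 3 N to start, 7 N at 0.015.
- catch_tab (a point): Centre of the catch's thumb tab, an upright steel plate 36 mm long (x), 8 thick (y), 40 high (z); at rest 110 mm in front of the chamber's origin, mid-width, 98 mm up. It peeps out 8 mm from under the lid's edge. Push its right (-y) face. Right of it 90 mm are free under the lid and over the front wall, back to 18 mm behind this point, where keeper and catch stem stand. Axes as the chamber's.
- bar_mid (a point): Middle of the steel hanging bar, on its axis: 16 mm diameter, spanning the chamber along its y axis, axis 60 mm above the bench, 15 mm nearer the front than the chamber's origin. Axes as the chamber's.
- carrier_center (a point): Centre (half-way up) of the loose slide carrier, a steel saddle (upturned U) 34 mm thick (x), 100 long (y), 87 high, under 0.32 kg, standing on its legs beside the chamber. Slot between the legs 26 wide, 50 deep, open below. Bridge top 11.5 mm above this centre; on it a grey grip 10 thick (x), 60 long (y), 32 high. Hung, this centre is 1.5 mm above the bar's axis, y along the bar, either way.
- beaker_a_mid (a point): Glass beaker, 80 mm across, 100 mm high, empty; point half-way up. Leave alone.
- beaker_b_mid (a point): Glass beaker, 86 mm across, 110 mm high, empty; point half-way up. Leave alone.
- bottle_mid (a point): Bottle with a blue cap, 70 mm across, 160 mm high; point half-way up. Leave alone.
Things that resemble listed ones, but are neither listed nor needed, are in the scene too. There is more than one size of the part that bears carrier_center; the job needs the middle-sized.

How it is judged:
On the way, in this order (a step that is already met when the one before it is completed fails the run):
1. the catch is pushed aside (value of joint catch above 0.008 m), for 0.05 s.
2. the lid is lifted past the catch (value of joint lid above 0.2 rad), for 0.1 s.
3. the lid stands open (value of joint lid above 1.2 rad), for 0.2 s.
At the end, for the whole second after the job is handed in: The lid stands open past 1.2 rad; the carrier hangs at rest astride the bar: its centre within 10 mm of the bar's axis front to back, within 35 mm of the bar's middle sideways, and 5 mm below to 8 mm above the bar's axis, its length along the bar within 0.2 rad and upright within 0.2 rad (value of joint lid above 1.2 rad and x of carrier_center in the frame of bar_mid between -0.01 and 0.01 m and y of carrier_center in the frame of bar_mid between -0.035 and 0.035 m and z of carrier_center in the frame of bar_mid between -0.005 and 0.008 m and angle between the y axis of carrier_center and the y axis of bar_mid, either way round below 0.2 rad and angle between carrier_center's own z axis and vertical below 0.2 rad and linear speed of carrier below 0.03 m/s); the robot touches nothing.
It fails at once if the lid is forced against the catch (over 40 N) (contact force between lid and catch above 40 N).
It fails at once if glassware is moved by more than 30 mm (distance of any of beaker_a_mid, beaker_b_mid, bottle_mid from where it was at the start of the episode above 0.03 m).
It also fails if it takes over 61 s, if anything falls off the work surface, if the arm or the gripper's body presses on something with over 40 N, if the wrist force passes 120 N, or if a joint passes its speed limit or range.

## Working session

There is one attempt and no reset: what is moved stays moved. The work goes in short steps, Python scripts to look and compute and a shell command to move; the robot and the scene stay as the last step left them, time stands still between calls to the robot, and variables do not carry over. Pictures are saved under pics/ and viewed, at most 10 in all, crops included, and the job is handed in when it is done.

```bash
ls; mkdir -p pics; python3 - <<'E'
from bench import bot
import cv2
s=bot.sense()
for k in('time_s','joints','tcp_pos','tcp_rot','contact_force','width'):print(k,s[k])
ims=[]
for n in('side','top','wrist'):
    p=bot.capture(n);cv2.imwrite(f'pics/a_{n}.png',p['color'][:,:,::-1])
    print(n,p['camera_matrix'],p['world_from_camera'],[k for k in p])
    for l in('case','lid','lid_edge','catch_tab','bar_mid','carrier_center','beaker_a_mid','bottle_mid'):
        print(l,[(round(d['conf'],2),[round(float(v)) for v in d['centre']]) for d in bot.find_in(p,l)][:4])
E
```

```text
pics
time_s 0.0
joints [-1.42233031e+00  3.78066430e-01  7.96358234e-02  1.27442512e+00
  1.77443079e-05  1.46050752e+00]
tcp_pos [ 0.14704133 -0.55514572  0.20666287]
tcp_rot [-3.11329436e+00 -4.05052454e-01  3.38561492e-05]
contact_force [ 0.04906468  0.39598685 -1.41328846]
width 0.0851086282867977
side [[470.80413979   0.         272.41169144]
 [  0.         470.80413979 202.4364104 ]
 [  0.           0.           1.        ]] [[ 0.99918052  0.01964119 -0.03539091  0.465336  ]
 [-0.04037429  0.54553977 -0.83711186 -1.07714457]
 [ 0.00286527  0.83785475  0.54588571  0.75833233]
 [ 0.          0.          0.          1.        ]] ['color', 'camera_matrix', 'world_from_camera', 'shot']
case [(0.88, [290, 200])]
lid [(0.91, [300, 182])]
lid_edge [(0.65, [298, 180])]
catch_tab []
bar_mid [(0.86, [292, 201])]
carrier_center [(0.81, [199, 298]), (0.69, [218, 342]), (0.62, [258, 289])]
beaker_a_mid [(0.6, [246, 152])]
bottle_mid [(0.62, [307, 142])]
top [[501.08485421   0.         279.42135728]
 [  0.         501.08485421 204.43920091]
 [  0.           0.           1.        ]] [[ 0.0027
[... 409 characters left out ...]
, (0.79, [358, 226]), (0.51, [363, 268])]
beaker_a_mid [(0.73, [149, 228]), (0.29, [253, 188])]
bottle_mid [(0.38, [151, 230])]
wrist [[325.1922621    0.         274.10018177]
 [  0.         325.1922621  208.3903747 ]
 [  0.           0.           1.        ]] [[ 2.58021682e-01  9.31158188e-01  2.57622282e-01  2.11351683e-01]
 [-9.66138949e-01  2.48841233e-01  6.82171009e-02 -5.39237994e-01]
 [-5.86134185e-04 -2.66500412e-01  9.63834626e-01  3.72766867e-01]
 [ 0.00000000e+00  0.00000000e+00  0.00000000e+00  1.00000000e+00]] ['color', 'camera_matrix', 'world_from_camera', 'shot']
case []
lid []
lid_edge []
catch_tab []
bar_mid []
carrier_center [(0.51, [123, 3])]
beaker_a_mid []
bottle_mid []
```

View pics/a_side.png

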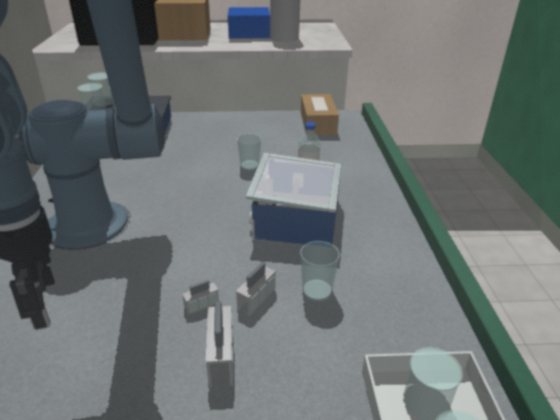

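View pics/a_top.png

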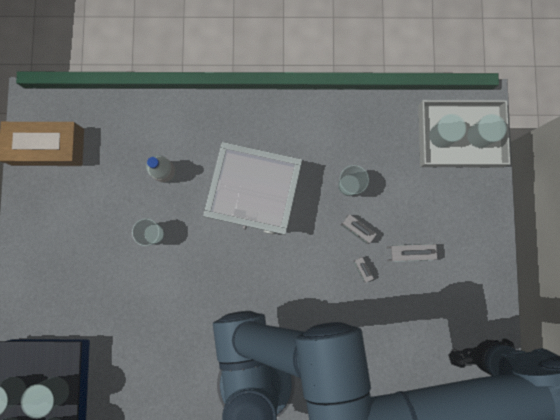

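The side view shows three saddles: small at (199,298), middle at (258,289) and large at (218,342). In the top view, the lid corners are near (222,145), (301,158), (285,233) and (205,214), and the middle saddle is at (358,228). I'll enlarge these for accurate corners.

```bash
python3 - <<'E'
import cv2,numpy as np
t=cv2.imread('pics/a_top.png');s=cv2.imread('pics/a_side.png')
c=lambda i,x,y,w,h,W,H:cv2.resize(i[y:y+h,x:x+w],(W,H),interpolation=cv2.INTER_CUBIC)
# scale 4: 100x75 ; use scale 3.333 =120x90
a=c(t,195,135,120,105,400,350);b=c(s,240,148,120,105,400,350)
d=c(t,335,205,120,75,400,250);e=c(s,180,258,120,75,400,250)
cv2.imwrite('pics/b.png',np.vstack([np.hstack([a,b]),np.hstack([d,e])]))
E
```

```text
(no output)
```

View pics/b.png

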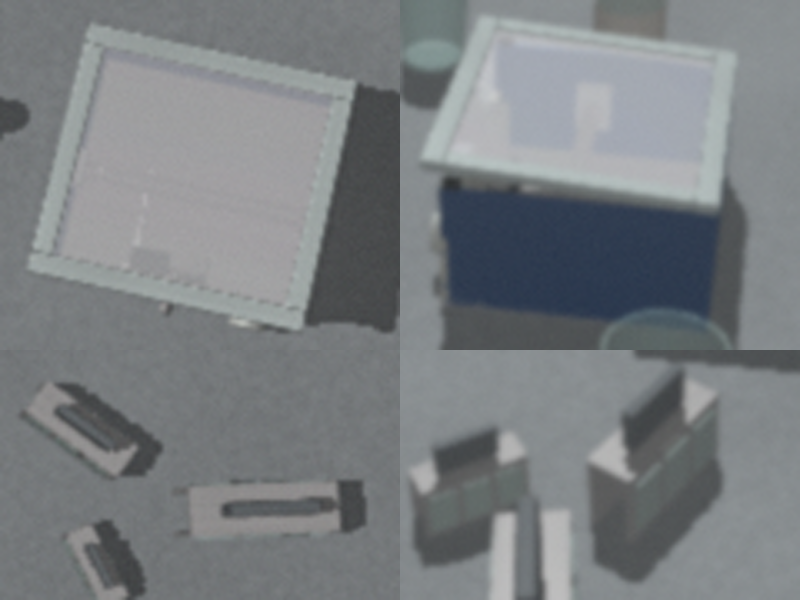

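Enlarged, the lid corners in the top view are at about (222,142.5), (302,160), (285.6,233) and (203.4,215.5). The side view matches, and the middle saddle is at upper right in the side crop. Next I'll fit the chamber pose and the carrier pose.

```bash
cat > h.py <<'E'
import numpy as np
from scipy.optimize import least_squares
KT=(np.array([501.0849,279.4214,204.4392]),np.array([[.00275878,.99333438,-.11523544,.36015757],[-.99999392,.00298603,.0017995,-.0688275],[.00213161,.11522978,.99333658,1.54900581]]))
KS=(np.array([470.8041,272.4117,202.4364]),np.array([[.99918052,.01964119,-.03539091,.465336],[-.04037429,.54553977,-.83711186,-1.07714457],[.00286527,.83785475,.54588571,.75833233]]))
def proj(K,P):
    k,T=K; c=(np.atleast_2d(P)-T[:,3])@T[:,:3]
    return np.c_[k[1]+k[0]*c[:,0]/-c[:,2], k[2]+k[0]*c[:,1]/c[:,2]]
def rz(a):return np.array([[np.cos(a),-np.sin(a),0],[np.sin(a),np.cos(a),0],[0,0,1]])
def tri(ut,us,p0=(.45,0,.05)):
    return least_squares(lambda p:np.r_[proj(KT,p)[0]-ut,proj(KS,p)[0]-us],p0)
E
python3 - <<'E'
from h import *
up=lambda x,y,ox,oy,s=10/3:[(x+.5)/s-.5+ox,(y+.5)/s-.5+oy]
T=np.array([up(90,25,195,135),up(356,82,195,135),up(302,328,195,135),up(28,268,195,135)])
S=np.array([up(21,161,240,148),up(83,17,240,148),up(336,50,240,148)]) # FR,FL,RL
def corners(p):
    x,y,a,q=p[:4];t=q+.05
    L=[]
    for d,s in((0,1),(0,-1),(225,-1),(225,1)):
        L.append([.105-d/1e3*np.cos(t)+.010*np.sin(t),s*.12,.110+d/1e3*np.sin(t)+.010*np.cos(t)])
    return np.array(L)@rz(a).T+[x,y,0]
def f(p):
    c=corners(p);return np.r_[(proj(KT,c)-T).ravel(),(proj(KS,c[[2,3,0]])-S).ravel()]
r=least_squares(f,[.5,0,-.2,.03]);print('case',r.x.round(4));print(f(r.x).round(1))
x,y,a,q=r.x
W=lambda P:rz(a)@np.array(P)+[x,y,0]
for n,P in dict(hinge=(.105,0,.11),tab=(-.11,0,.098),bar=(-.015,0,.06),edge=(.105-.225*np.cos(q+.05),0,.11+.225*np.sin(q+.05))).items():print(n,W(P).round(4))
for K in(KT,KS):print('base corners',proj(K,[W(P) for P in((-.105,-.12,0),(.105,-.12,0))]).round(1), 'tab',proj(K,W((-.128,0,.098))).round(1))
# carrier: grip top ends
def g(p):
    x,y,yaw,z=p; d=rz(yaw)@np.array([0,.05,0]); c=np.array([x,y,z])
    return c+d,c-d
# bridge top corners: top view  (crop 335,205) and side view (crop 180,258)
BT=np.array([up(22,412-350,335,205),up(55,383-350,335,205),up(143,447-350,335,205),up(113,476-350,335,205)])
print('carrier top-view bridge corners',BT.round(1))
BS=np.array([up(590-400,462-350,180,258),up(632-400,487-350,180,258),up(720-400,392-350,180,258)])
def cc(p):
    x,y,w,z=p;return np.array([[sx*.017,sy*.05,z] for sx,sy in((-1,1),(1,1),(1,-1),(-1,-1))])@rz(w).T+[x,y,0]
def fc(p):
    c=cc(p);return np.r_[(proj(KT,c)-BT).ravel(),(proj(KS,c[[0,3]])-BS[:2]).ravel()]
print(BS)
for w0 in(.9,):
    r=least_squares(lambda p:(proj(KT,cc(p))-BT).ravel() if 1 else 0,[.45,-.25,w0,.055]);print('carrier top only',r.x.round(4),r.cost)
    r.x[3]=.055;print('side proj of bridge corners',proj(KS,cc(r.x)).round(1))
E
```

```text
case [ 0.5824  0.0037 -0.2126  0.0134]
[-0.4 -1.   0.3 -0.8  0.2  0.8 -0.4  0.7 -0.2  0.1 -0.8 -0.3  0.8  0.7]
hinge [ 0.685  -0.0185  0.11  ]
tab [0.4749 0.0269 0.098 ]
bar [0.5677 0.0068 0.06  ]
edge [0.4656 0.0289 0.1243]
base corners [[285.8 231.9]
 [300.  166.6]] tab [[244.1 228.7]]
base corners [[252.3 239.6]
 [332.4 248.4]] tab [[252.4 183.8]]
carrier top-view bridge corners [[341.2 223.2]
 [351.2 214.6]
 [377.6 233.8]
 [368.6 242.4]]
[[236.65 291.25]
 [249.25 298.75]
 [275.65 270.25]]
carrier top only [ 0.4628 -0.3132 -0.6497  0.0421] 4.396473931995141
side proj of bridge corners [[263.3 266.5]
 [275.6 272.2]
 [248.4 298.6]
 [235.6 291.9]]
```

```bash
cat >> h.py <<'E'
from scipy.spatial.transform import Rotation as Rn
CX,CY,CA=.5824,.0037,-.2126
def cw(P):return rz(CA)@np.array(P,float)+[CX,CY,0]
def wc(P):return rz(CA).T@(np.array(P,float)-[CX,CY,0])
def Rh(pitch,yaw=CA): # tool z = forward(yaw) pitched down, x left
    return (Rn.from_euler('z',yaw)*Rn.from_euler('y',pitch)*Rn.from_matrix(np.array([[0,0,1],[1,0,0],[0,1,0]],float)))
def row(s,P,R=None):
    R0=Rn.from_rotvec(s['tcp_rot'])
    sh=R0.inv().apply(np.array(P)-s['tcp_pos'])*10
    t=(R0.inv()*R).as_rotvec()/(2*np.pi) if R is not None else np.zeros(3)
    return np.r_[sh,t].round(4).tolist()
E
python3 - <<'E'
from h import *
from bench import bot
s=bot.sense()
P=cw((-.20,-.03,.25));print(P)
print(row(s,P,Rh(np.pi/2)));print(row(s,P,Rh(np.pi/4)),row(s,P,Rh(0)))
E
```

```text
[0.38057282 0.01657585 0.25      ]
[3.7214, -4.9367, -0.4242, 0.0, 0.0, -0.175]
[3.7214, -4.9367, -0.4242, -0.1119, 0.0686, -0.1655] [3.7214, -4.9367, -0.4242, -0.2222, 0.1361, -0.1361]
```

```bash
for i in 1; do python3 -m inch '[[0.37,-0.49,-0.04,0,0,0],[0.75,-0.99,-0.09,0,0,0]]' 0.2; python3 -m inch '[[0.37,-0.49,-0.04,0,0,0],[0.75,-0.99,-0.09,0,0,0]]'; python3 -m inch '[[0.37,-0.49,-0.04,0,0,0],[0.75,-0.99,-0.09,0,0,0]]';python3 -m inch '[[0.37,-0.49,-0.04,0,0,0],[0.75,-0.99,-0.09,0,0,0]]';python3 -m inch '[[0.37,-0.49,-0.04,0,0,0],[0.75,-0.99,-0.09,0,0,0],[0.75,-0.99,-0.09,0,0,0]]'; done; python3 -c "
from h import *
from bench import bot
s=bot.sense();P=cw((-.20,-.03,.25))
print(s['joints'].round(3),s['tcp_pos'],s['width']);print(row(s,P,Rh(np.pi/2)),row(s,P,Rh(np.pi/4)),row(s,P,Rh(0)))"
```

```text
time_s: 1.6
tcp_pos: [0.1944, -0.4405, 0.2162]
tcp_rot: [-3.115, -0.403, -0.001]
contact_force: [0.9, 0.2, 0.0]
width: 0.0518
finger_force: 0.0
time_s: 1.85
tcp_pos: [0.2416, -0.3253, 0.2257]
tcp_rot: [3.115, 0.404, 0.001]
contact_force: [1.0, -0.5, -0.0]
width: 0.0173
finger_force: 0.0
time_s: 2.1
tcp_pos: [0.2885, -0.2109, 0.2348]
tcp_rot: [3.115, 0.404, 0.002]
contact_force: [0.2, -0.2, -0.4]
width: 0.017
finger_force: 0.0
time_s: 2.35
tcp_pos: [0.3356, -0.0964, 0.2439]
tcp_rot: [3.115, 0.404, 0.002]
contact_force: [1.0, -0.3, 1.1]
width: 0.0174
finger_force: 0.0
time_s: 2.72
tcp_pos: [0.3833, 0.0206, 0.2529]
tcp_rot: [-3.113, -0.42, -0.002]
contact_force: [-0.0, -1.3, -0.6]
width: 0.0174
finger_force: 0.0
[-1.120e-01 -2.300e-02 -2.920e-01  1.300e+00  1.000e-03  2.761e+00] [0.38330066 0.02064976 0.25287802] 0.01738856749579116
[-0.0372, 0.032, 0.0287, 0.0001, -0.0002, -0.1734] [-0.0372, 0.032, 0.0287, -0.112, 0.0677, -0.1642] [-0.0372, 0.032, 0.0287, -0.2226, 0.1348, -0.1351]
```

```bash
python3 -m inch '[[0,0,0,0,0,-0.06],[0,0,0,0,0,-0.12],[0,0,0,0,0,-0.173],[0,0,0,0,0,-0.173],[0,0,0,0,0,-0.173],[0,0,0,0,0,-0.173],[0,0,0,0,0,-0.173]]'; python3 -m inch '[[0,0,0,-0.03,0,0],[0,0,0,-0.06,0,0],[0,0,0,-0.09,0,0],[0,0,0,-0.125,0,0],[0,0,0,-0.125,0,0],[0,0,0,-0.125,0,0]]';python3 -c "
from h import *
from bench import bot
s=bot.sense();P=cw((-.20,-.03,.25))
print(s['joints'].round(3),s['tcp_pos'],wc(s['tcp_pos']));print(row(s,P,Rh(np.pi/2)),row(s,P,Rh(np.pi/4)),row(s,P,Rh(0)))"
```

```text
time_s: 3.6
tcp_pos: [0.3819, 0.0156, 0.2524]
tcp_rot: [2.46, 1.953, -0.001]
contact_force: [0.0, 0.3, 0.5]
width: 0.0173
finger_force: 0.0
time_s: 4.35
tcp_pos: [0.3829, 0.0169, 0.2556]
tcp_rot: [1.92, 1.528, 0.634]
contact_force: [-0.2, -0.3, 0.1]
width: 0.0172
finger_force: 0.0
[ 0.042 -0.721 -1.017  0.508 -0.188  1.764] [0.38291638 0.01694538 0.25556048] [-0.19778717 -0.02914429  0.25556048]
[-0.0089, -0.0549, 0.0238, 0.125, 0.0007, -0.0021] [-0.0089, -0.0549, 0.0238, -0.0, 0.0015, -0.0016] [-0.0089, -0.0549, 0.0238, -0.125, 0.002, -0.001]
```

```bash
python3 -c "
from h import *
from bench import bot
s=bot.sense();R=Rh(np.pi/3)
for P in((-.19,-.035,.20),(-.165,-.035,.10),(-.165,-.035,.08)):print(row(s,cw(P),R))"
```

```text
[-0.0579, -0.3371, 0.4485, 0.0416, 0.0012, -0.0018]
[-0.0553, -0.8673, 1.3325, 0.0416, 0.0012, -0.0018]
[-0.0555, -1.0087, 1.4739, 0.0416, 0.0012, -0.0018]
```

```bash
python3 -m inch '[[-0.06,-0.34,0.45,0.021,0.001,-0.001],[-0.06,-0.5,0.7,0.042,0.001,-0.002],[-0.06,-0.6,0.9,0.042,0.001,-0.002],[-0.06,-0.6,0.9,0.042,0.001,-0.002],[-0.06,-0.6,0.9,0.042,0.001,-0.002]]' 0; python3 -c "
from h import *
from bench import bot
s=bot.sense();R=Rh(np.pi/3)
print(s['joints'].round(3),wc(s['tcp_pos']))
for P in((-.165,-.035,.08),(-.112,-.035,.078)):print(row(s,cw(P),R))"
```

```text
time_s: 4.97
tcp_pos: [0.4013, 0.0063, 0.1477]
tcp_rot: [2.102, 1.698, 0.446]
contact_force: [-0.6, 0.0, -0.4]
width: 0.0001
finger_force: 0.0
[-0.09  -0.387 -1.003  0.442 -0.063  1.676] [-0.17755851 -0.03568725  0.1476901 ]
[0.0089, -0.2255, 0.6505, -0.001, 0.0004, 0.0003]
[0.0089, 0.2253, 0.9299, -0.001, 0.0004, 0.0003]
```

```bash
python3 -m inch '[[0.005,0.05,0.4,0,0,0],[0.01,0.1,0.65,0,0,0],[0.01,0.16,0.8,0,0,0],[0.01,0.22,0.93,0,0,0],[0.01,0.22,0.93,0,0,0]]'; python3 - <<'E'
from h import *
from bench import bot
import cv2
s=bot.sense();R=Rh(np.pi/3)
print(s['joints'].round(3),wc(s['tcp_pos']),row(s,cw((-.112,-.035,.078)),R))
a=bot.capture('side')['color'];b=bot.capture('wrist')['color']
c=cv2.resize(a[130:270,200:390],(407,300),interpolation=cv2.INTER_CUBIC);d=cv2.resize(b,(400,300))
cv2.imwrite('pics/c.png',np.hstack([c[:,:400],d])[:,:,::-1])
E
```

```text
time_s: 5.6
tcp_pos: [0.4659, -0.0042, 0.0801]
tcp_rot: [2.114, 1.711, 0.43]
contact_force: [-15.3, 3.6, -4.2]
width: 0.0003
finger_force: 8.0
[-0.107 -0.106 -1.02   0.162 -0.053  1.66 ] [-0.11223292 -0.0322866   0.08005331] [-0.0271, -0.0079, 0.0192, -0.0041, 0.0005, 0.0006]
```

View pics/c.png

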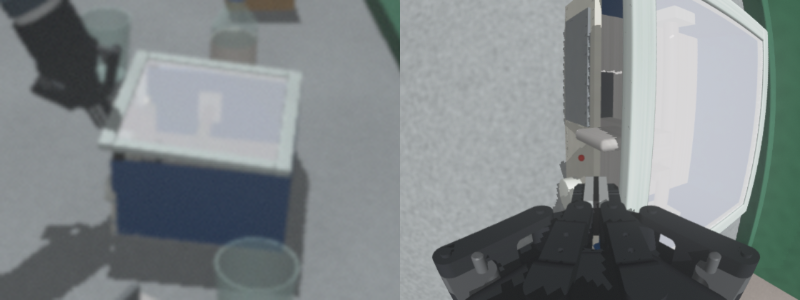

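The picture shows the closed fingers at (598,180), just right of the tab at (600,140). The finger backs are touching the lid edge with about 15 N. I'll back off a few mm and then push left.

```bash
python3 -m inch '[[0,-0.03,0,0,0,0],[0,-0.05,0,0,0,0],[0.05,-0.05,0,0,0,0],[0.1,-0.05,0,0,0,0]]';python3 -m inch '[[0.06,0,0,0,0,0],[0.12,0,0,0,0,0],[0.18,0,0,0,0,0],[0.18,0,0,0,0,0]]'; python3 - <<'E'
from h import *
from bench import bot
s=bot.sense();print(s['joints'].round(3),wc(s['tcp_pos']),rz(CA).T@s['contact_force'])
E
```

```text
time_s: 6.2
tcp_pos: [0.4677, 0.0048, 0.0814]
tcp_rot: [2.109, 1.703, 0.433]
contact_force: [-3.2, -2.2, -1.3]
width: 0.0001
finger_force: 1.5
time_s: 6.7
tcp_pos: [0.4717, 0.0219, 0.0812]
tcp_rot: [2.108, 1.703, 0.431]
contact_force: [-7.8, -5.3, -0.0]
width: -0.0001
finger_force: 4.5
[-0.014 -0.088 -1.007  0.156 -0.104  1.742] [-0.11203624 -0.00553898  0.0811844 ] [-6.4933562  -6.79487821 -0.03402651]
```

```bash
python3 -m inch '[[0.03,-0.01,0,0,0,0],[0.06,-0.02,0,0,0,0],[0.06,-0.02,0,0,0,0]]'; python3 - <<'E'
from h import *
from bench import bot
import cv2
s=bot.sense();print(s['joints'].round(3),wc(s['tcp_pos']),rz(CA).T@s['contact_force'])
b=bot.capture('wrist')['color']
cv2.imwrite('pics/d.png',cv2.resize(b[60:300,180:420],(600,600),interpolation=cv2.INTER_CUBIC)[:,:,::-1])
E
```

```text
time_s: 7.08
tcp_pos: [0.4729, 0.0273, 0.0813]
tcp_rot: [2.106, 1.699, 0.433]
contact_force: [-2.1, -8.0, -2.3]
width: 0.0002
finger_force: 4.5
[ 0.005 -0.084 -1.005  0.152 -0.114  1.759] [-1.12052626e-01 -2.51857394e-05  8.12935959e-02] [-0.31930014 -8.26758754 -2.32043244]
```

View pics/d.png

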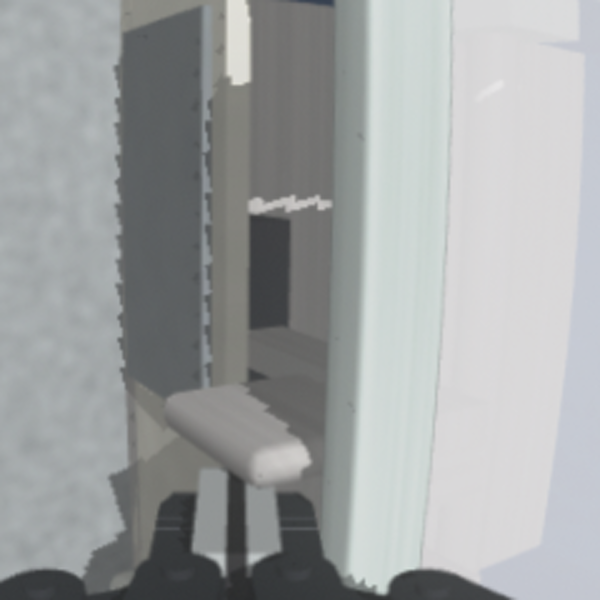

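The wrist view shows the fingertips at (240,470) holding the tab at (240,430) aside. The 8 N side force matches a push of about 15 mm. I'll lift now.

```bash
python3 -m inch '[[0.02,0.02,-0.035,0,0,0],[0.02,0.04,-0.07,0,0,0],[0.02,0.06,-0.105,0,0,0],[0.02,0.08,-0.14,0,0,0]]'; python3 - <<'E'
from h import *
from bench import bot
s=bot.sense();print(s['joints'].round(3),wc(s['tcp_pos']),rz(CA).T@s['contact_force'])
print(row(s,cw((-.112,.003,.12)),Rh(np.pi/3)))
E
```

```text
time_s: 7.62
tcp_pos: [0.4695, 0.0297, 0.0942]
tcp_rot: [2.111, 1.705, 0.426]
contact_force: [-3.3, -5.8, -7.3]
width: 0.0004
finger_force: 4.5
[ 0.011 -0.111 -0.978  0.215 -0.116  1.765] [-0.11580236  0.00156901  0.09423443] [-2.02687882 -6.39529899 -7.33558104]
[0.0119, 0.1573, -0.2077, -0.0035, 0.0015, 0.0005]
```

```bash
python3 -m inch '[[0.01,0.04,-0.05,0,0,0],[0.01,0.08,-0.11,0,0,0],[0.01,0.12,-0.17,0,0,0],[0.01,0.16,-0.22,0,0,0],[0.01,0.18,-0.25,0,0,0]]'; python3 - <<'E'
from h import *
from bench import bot
s=bot.sense();print(s['joints'].round(3),wc(s['tcp_pos']),rz(CA).T@s['contact_force'])
import cv2
b=bot.capture('side');cv2.imwrite('pics/e.png',cv2.resize(b['color'][130:270,200:390],(760,560),interpolation=cv2.INTER_CUBIC)[:,:,::-1])
E
```

```text
time_s: 8.25
tcp_pos: [0.48, 0.0315, 0.1304]
tcp_rot: [2.104, 1.7, 0.443]
contact_force: [0.3, 0.1, 0.0]
width: 0.0
finger_force: 0.0
[ 0.012 -0.153 -0.906  0.315 -0.113  1.765] [-0.10593372  0.00562238  0.13039463] [0.2488355  0.13635985 0.02105866]
```

View pics/e.png

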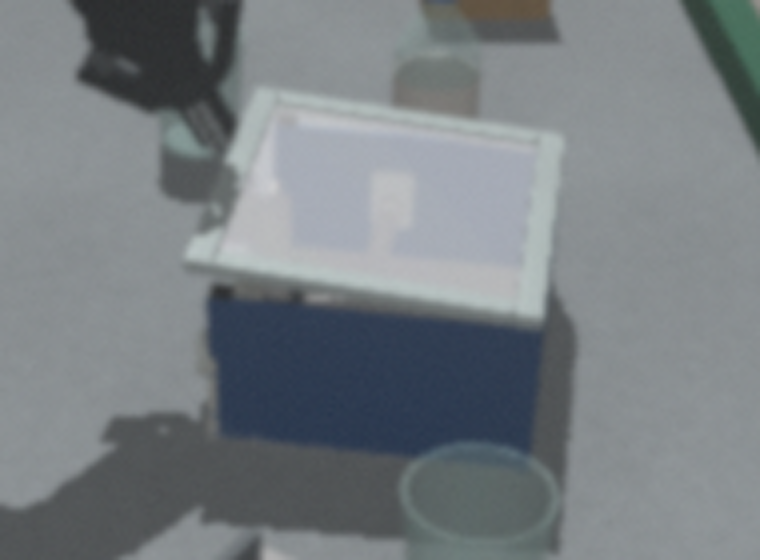

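The finger slipped up past the lid edge. The lid corner is still at its starting pixel (246,196) and the tab is back at rest (253,183), so nothing was harmed. At a 60° pitch the hook is too steep. I'll fit the arm's kinematics from the logged poses and look for a shallower reachable approach.

```bash
cat > kin.py <<'E'
from h import *
D=[([-1.42233,.378066,.0796358,1.274425,0,1.4605],[.14704,-.555146,.206663],[-3.113294,-.4050525,0]),
([-.112,-.023,-.292,1.300,.001,2.761],[.38330,.02065,.25288],[-3.113,-.42,-.002]),
([.042,-.721,-1.017,.508,-.188,1.764],[.382916,.016945,.25556],[1.92,1.528,.634]),
([-.09,-.387,-1.003,.442,-.063,1.676],[.4013,.0063,.1477],[2.102,1.698,.446]),
([-.107,-.106,-1.02,.162,-.053,1.66],[.4659,-.0042,.0801],[2.114,1.711,.43]),
([.005,-.084,-1.005,.152,-.114,1.759],[.4729,.0273,.0813],[2.106,1.699,.433]),
([.012,-.153,-.906,.315,-.113,1.765],[.48,.0315,.1304],[2.104,1.7,.443])]
E_=lambda ax,a:Rn.from_euler(ax,a)
B=Rn.from_matrix(np.array([[0,0,1],[1,0,0],[0,1,0]],float))
def fk(q,p):
    lat,z0,L1,L2,e,w,t,o6,c=p
    R=E_('z',q[0]);P=R.apply([c,lat,z0])
    R=R*E_('y',q[1]);P=P+R.apply([0,0,L1])
    R=R*E_('y',-q[2]);P=P+R.apply([L2,0,e])
    R=R*E_('y',q[3]);P=P+R.apply([w,0,0])
    R=R*E_('z',q[4]);P=P+R.apply([t,0,0])
    return P,R*B*E_('z',q[5]+o6)
def res(p):
    r=[]
    for q,x,v in D:
        P,R=fk(q,p);r+=list((P-x)*1)+list((R.inv()*Rn.from_rotvec(v)).as_rotvec()*.2)
    return np.array(r)
fit=least_squares(res,[.063,.326,.49,.4,0,.1,.36,-1.57,0]);p=fit.x
LO=np.array([-2.72,-.84,-1.02,-1.77,-1.37,-3.14])+.02;HI=np.array([2.72,1.66,1.22,2.12,1.28,3.14])-.02
def ik(P,R,q0=None):
    best=None
    for s in ([q0] if q0 is not None else [[0,0,-.8,.5,0,1.5],[-.8,.3,-.9,.9,.5,1.5],[.5,.3,-.9,.9,-.5,1.5],[0,.3,0,1.2,0,0]]):
        f=lambda q:np.r_[fk(q,p)[0]-P,(fk(q,p)[1].inv()*R).as_rotvec()*.2]
        r=least_squares(f,np.clip(s,LO+.01,HI-.01),bounds=(LO,HI))
        if best is None or r.cost<best.cost:best=r
    return best.x,np.abs(best.fun).max()
E
python3 - <<'E'
from kin import *
print(p.round(4),np.abs(fit.fun).max())
P=cw((-.11,0,.08))
for yaw in range(-50,71,15):
    o=[]
    for el in range(25,61,5):
        R0=Rh(np.radians(el),CA+np.radians(yaw))
        q,e=ik(P,R0);o.append(round(e*1000,1))
    print(yaw,o)
E
```

```text
[ 6.3200e-02  2.5950e-01  4.9730e-01  3.8300e-01  7.3000e-02  1.3830e-01
  3.3390e-01 -1.5706e+00  5.0000e-04] 0.0003012550317200678
-50 [np.float64(14.3), np.float64(9.6), np.float64(4.8), np.float64(0.2), np.float64(0.0), np.float64(0.0), np.float64(0.0), np.float64(0.0)]
-35 [np.float64(4.7), np.float64(2.4), np.float64(0.0), np.float64(0.0), np.float64(0.0), np.float64(0.0), np.float64(0.0), np.float64(0.0)]
-20 [np.float64(42.9), np.float64(37.1), np.float64(30.1), np.float64(22.5), np.float64(14.6), np.float64(6.8), np.float64(0.0), np.float64(0.0)]
-5 [np.float64(70.5), np.float64(56.7), np.float64(45.7), np.float64(41.0), np.float64(33.2), np.float64(23.5), np.float64(12.5), np.float64(0.6)]
10 [np.float64(104.1), np.float64(92.0), np.float64(78.2), np.float64(63.9), np.float64(49.5), np.float64(34.9), np.float64(20.4), np.float64(5.8)]
25 [np.float64(83.7), np.float64(61.6), np.float64(54.7), np.float64(49.0), np.float64(39.6), np.float64(28.2), np.float64(15.8), np.float64(2.8)]
40 [np.float64(48.1), np.float64(44.2), np.float64(36.9), np.float64(28.1), np.float64(19.0), np.float64(10.5), np.float64(2.9), np.float64(0.0)]
55 [np.float64(7.1), np.float64(7.0), np.float64(5.2), np.float64(1.9), np.float64(0.0), np.float64(0.0), np.float64(0.0), np.float64(0.0)]
70 [np.float64(0.0), np.float64(0.0), np.float64(0.0), np.float64(0.0), np.float64(0.0), np.float64(0.0), np.float64(0.0), np.float64(0.0)]
```

```bash
python3 - <<'E'
from kin import *
for P in((-.108,-.02,.085),(-.108,-.02,.115)):
  for yaw in(-45,-35,-28):
    for el in(30,35,40,45):
      for roll in (0,):
        R0=Rh(np.radians(el),CA+np.radians(yaw));q,e=ik(cw(P),R0)
        elb=fk([*q[:2],0,0,0,0],np.r_[p[:3],0,0,0,0,0,p[8]])[0];wr=fk([*q[:4],0,0],np.r_[p[:6],0,0,p[8]])[0]
        print(P,yaw,el,round(e*1000,1),q.round(2),elb.round(2),wr.round(2))
# margin of forward approach
for x,z,el in((-.112,.08,60),(-.112,.08,58),(-.112,.1,57),(-.105,.1,55),(-.105,.12,50),(-.105,.14,50)):
    q,e=ik(cw((x,.003,z)),Rh(np.radians(el)));print(x,z,el,round(e*1000,1),q.round(2))
E
```

```text
(-0.108, -0.02, 0.085) -45 30 0.0 [ 0.51  0.37 -0.84  0.25 -1.04  3.02] [0.13 0.14 0.72] [0.32 0.25 0.25]
(-0.108, -0.02, 0.085) -45 35 0.0 [ 0.47  0.31 -0.84  0.28 -0.95  2.97] [0.11 0.13 0.73] [0.32 0.24 0.28]
(-0.108, -0.02, 0.085) -45 40 0.0 [ 0.43  0.26 -0.82  0.32 -0.86  2.92] [0.09 0.11 0.74] [0.33 0.22 0.3 ]
(-0.108, -0.02, 0.085) -45 45 0.0 [ 0.38  0.22 -0.8   0.36 -0.77  2.87] [0.08 0.1  0.75] [0.34 0.21 0.32]
(-0.108, -0.02, 0.085) -35 30 8.2 [ 0.5   0.3  -1.   -0.05 -1.01  2.74] [0.1  0.13 0.74] [0.29 0.23 0.26]
(-0.108, -0.02, 0.085) -35 35 4.7 [ 0.45  0.23 -1.   -0.01 -0.91  2.69] [0.07 0.11 0.74] [0.29 0.21 0.28]
(-0.108, -0.02, 0.085) -35 40 0.3 [ 0.4   0.16 -1.    0.03 -0.8   2.63] [0.05 0.09 0.75] [0.3  0.19 0.3 ]
(-0.108, -0.02, 0.085) -35 45 0.0 [ 0.35  0.12 -0.96  0.12 -0.71  2.6 ] [0.03 0.08 0.75] [0.31 0.18 0.32]
(-0.108, -0.02, 0.085) -28 30 24.8 [ 0.5   0.27 -1.   -0.04 -0.97  2.65] [0.09 0.12 0.74] [0.29 0.23 0.26]
(-0.108, -0.02, 0.085) -28 35 19.6 [ 0.44  0.2  -1.   -0.   -0.87  2.59] [0.06 0.1  0.75] [0.3  0.21 0.29]
(-0.108, -0.02, 0.085) -28 40 13.5 [ 0
[... 1097 characters left out ...]
0.05 0.1  0.75] [0.28 0.22 0.3 ]
(-0.108, -0.02, 0.115) -28 35 14.8 [ 0.43  0.11 -1.    0.04 -0.85  2.55] [0.02 0.08 0.75] [0.29 0.2  0.32]
(-0.108, -0.02, 0.115) -28 40 8.4 [ 0.37  0.04 -1.    0.07 -0.75  2.48] [-0.    0.07  0.76] [0.29 0.18 0.34]
(-0.108, -0.02, 0.115) -28 45 1.7 [ 0.31 -0.01 -1.    0.1  -0.64  2.42] [-0.02  0.06  0.76] [0.3  0.16 0.35]
-0.112 0.08 60 3.2 [ 0.01 -0.08 -1.    0.15 -0.11  1.77]
-0.112 0.08 58 8.5 [ 0.02 -0.08 -1.    0.15 -0.13  1.78]
-0.112 0.1 57 6.2 [ 0.02 -0.13 -1.    0.17 -0.13  1.77]
-0.105 0.1 55 10.0 [ 0.03 -0.12 -1.    0.15 -0.14  1.78]
-0.105 0.12 50 17.9 [ 0.06 -0.17 -1.    0.15 -0.19  1.8 ]
-0.105 0.14 50 12.8 [ 0.05 -0.22 -1.    0.17 -0.18  1.79]
```

```bash
python3 - <<'E'
from kin import *
from bench import bot
s=bot.sense();yaw=CA-np.radians(45)
for el in(30,35):
  R=Rh(np.radians(el),yaw)
  for P in((-.20,-.03,.15),(-.17,-.045,.10),(-.112,-.045,.078),(-.112,-.014,.078),(-.112,-.014,.12),(-.105,-.014,.16)):
    q,e=ik(cw(P),R);print(el,P,round(e*1e3,1),q.round(2),cw(P).round(3))
print(row(s,cw((-.2,0,.18))),row(s,cw((-.20,-.03,.15)),Rh(np.radians(30),yaw)))
for x,z,el in((-.09,.2,45),(-.09,.2,50),(-.05,.25,45),(-.05,.25,30),(.05,.28,30),(.08,.29,30)):
    q,e=ik(cw((x,-.0,z)),Rh(np.radians(el)));print(x,z,el,round(e*1000,1),q.round(2))
E
```

```text
30 (-0.2, -0.03, 0.15) 11.7 [ 0.63  0.1  -0.92  0.53 -1.01  3.12] [0.381 0.017 0.15 ]
30 (-0.17, -0.045, 0.1) 1.8 [ 0.57  0.27 -0.95  0.34 -1.04  3.12] [ 0.407 -0.004  0.1  ]
30 (-0.112, -0.045, 0.078) 0.0 [ 0.47  0.35 -0.93  0.12 -1.04  2.94] [ 0.463 -0.017  0.078]
30 (-0.112, -0.014, 0.078) 0.0 [ 0.53  0.39 -0.83  0.27 -1.05  3.06] [0.47  0.014 0.078]
30 (-0.112, -0.014, 0.12) 0.0 [ 0.53  0.31 -0.79  0.39 -1.05  3.06] [0.47  0.014 0.12 ]
30 (-0.105, -0.014, 0.16) 0.0 [ 0.52  0.24 -0.74  0.49 -1.04  3.03] [0.477 0.012 0.16 ]
35 (-0.2, -0.03, 0.15) 6.3 [ 0.6   0.07 -0.88  0.6  -0.94  3.12] [0.381 0.017 0.15 ]
35 (-0.17, -0.045, 0.1) 0.0 [ 0.53  0.21 -0.93  0.38 -0.96  3.07] [ 0.407 -0.004  0.1  ]
35 (-0.112, -0.045, 0.078) 0.0 [ 0.43  0.29 -0.92  0.16 -0.95  2.89] [ 0.463 -0.017  0.078]
35 (-0.112, -0.014, 0.078) 0.0 [ 0.49  0.33 -0.83  0.29 -0.96  3.  ] [0.47  0.014 0.078]
35 (-0.112, -0.014, 0.12) 0.0 [ 0.49  0.25 -0.78  0.42 -0.96  3.  ] [0.47  0.014 0.12 ]
35 (-0.105, -0.014, 0.16) 0.0 [ 0.48  0.19 -0.73  0.52 -0.95  2.98] [0.477 0.012 0.16 ]
[-0.057, -0.5744, -0.8935, 0.0, 0.0, 0.0] [-0.3559, -0.7225, -0.6313, -0.0802, -0.0886, 0.0902]
-0.09 0.2 45 6.9 [ 0.04 -0.33 -1.    0.17 -0.18  1.76]
-0.09 0.2 50 0.0 [ 0.02 -0.31 -0.95  0.25 -0.15  1.75]
-0.05 0.25 45 0.0 [ 0.   -0.32 -0.89  0.22 -0.15  1.72]
-0.05 0.25 30 26.5 [ 0.08 -0.34 -1.    0.02 -0.27  1.76]
0.05 0.28 30 0.0 [-0.03 -0.17 -1.   -0.3  -0.16  1.66]
0.08 0.29 30 0.0 [-0.04 -0.12 -0.93 -0.28 -0.15  1.66]
```

```bash
cat >> kin.py <<'E'
def R2(el,yaw):return Rh(np.radians(el),CA+np.radians(yaw))*Rn.from_euler('z',np.pi)
E
python3 -m inch '[[-0.03,-0.28,-0.45,0,0,0],[-0.06,-0.57,-0.89,0,0,0],[-0.06,-0.57,-0.89,0,0,0]]' 0.3; python3 - <<'E'
from kin import *
from bench import bot
s=bot.sense()
R=R2(30,-45)
for P in((-.17,-.045,.20),(-.17,-.045,.10),(-.112,-.045,.078),(-.112,-.014,.078)):
    q,e=ik(cw(P),R);print(P,round(e*1e3,1),q.round(2))
print(row(s,cw((-.17,-.045,.20)),R),wc(s['tcp_pos']),s['width'])
R0=Rn.from_rotvec(s['tcp_rot'])
v=(R0.inv()*R).as_rotvec()
for f in(.25,.5,.75):
    Rm=R0*Rn.from_rotvec(v*f);P=wc(s['tcp_pos'])*(1-f)+np.array((-.17,-.045,.20))*f
    q,e=ik(cw(P),Rm);print(f,round(e*1e3,1),q.round(2),Rm.as_matrix()[:,2].round(2))
E
```

```text
time_s: 8.68
tcp_pos: [0.3848, 0.0459, 0.1801]
tcp_rot: [2.103, 1.702, 0.443]
contact_force: [-0.8, -0.7, 0.4]
width: 0.0254
finger_force: 0.0
(-0.17, -0.045, 0.2) 0.0 [ 0.58  0.08 -0.8   0.7  -1.05  0.01]
(-0.17, -0.045, 0.1) 0.0 [ 0.58  0.28 -0.93  0.37 -1.05  0.01]
(-0.112, -0.045, 0.078) 0.0 [ 0.47  0.35 -0.93  0.12 -1.04 -0.21]
(-0.112, -0.014, 0.078) 0.0 [ 0.53  0.39 -0.83  0.27 -1.05 -0.09]
[-0.4473, 0.3753, -0.0148, 0.115, -0.1039, -0.3815] [-0.20201786 -0.00038656  0.18011837] 0.025412538136714832
0.25 0.0 [ 0.22 -0.21 -0.72  0.78 -0.35  1.4 ] [ 0.32 -0.28 -0.9 ]
0.5 0.0 [ 0.37 -0.03 -0.61  0.91 -0.59  1.02] [ 0.26 -0.5  -0.83]
0.75 0.0 [ 0.5   0.09 -0.63  0.92 -0.83  0.61] [ 0.31 -0.67 -0.67]
```

```bash
python3 -m inch '[[-0.45,0.38,-0.01,0.029,-0.026,-0.095],[-0.45,0.38,-0.01,0.029,-0.026,-0.095],[-0.45,0.38,-0.01,0.029,-0.026,-0.095],[-0.45,0.38,-0.01,0.029,-0.026,-0.095],[-0.45,0.38,-0.01,0.058,-0.052,-0.19],[-0.45,0.38,-0.01,0.058,-0.052,-0.19],[-0.45,0.38,-0.01,0.058,-0.052,-0.19],[-0.45,0.38,-0.01,0.058,-0.052,-0.19],[-0.45,0.38,-0.01,0.115,-0.104,-0.382],[-0.45,0.38,-0.01,0.115,-0.104,-0.382],[-0.45,0.38,-0.01,0.115,-0.104,-0.382],[-0.45,0.38,-0.01,0.115,-0.104,-0.382],[-0.45,0.38,-0.01,0.115,-0.104,-0.382],[-0.45,0.38,-0.01,0.115,-0.104,-0.382],[-0.45,0.38,-0.01,0.115,-0.104,-0.382],[-0.45,0.38,-0.01,0.115,-0.104,-0.382]]'; python3 - <<'E'
from kin import *
from bench import bot
s=bot.sense();R=R2(30,-45)
print(s['joints'].round(3),wc(s['tcp_pos']))
for P in((-.17,-.045,.10),(-.165,-.045,.08),(-.112,-.045,.078)):print(row(s,cw(P),R))
E
```

```text
time_s: 10.68
tcp_pos: [0.4072, -0.0054, 0.1959]
tcp_rot: [-0.713, 2.403, -1.386]
contact_force: [-0.4, -0.4, -0.0]
width: 0.0258
finger_force: 0.0
[ 0.575  0.089 -0.805  0.685 -1.044  0.003] [-0.16934602 -0.04583509  0.1959215 ]
[-0.0072, 0.8346, 0.4729, 0.0005, -0.0004, 0.0009]
[-0.0438, 0.9896, 0.6038, 0.0005, -0.0004, 0.0009]
[-0.4185, 0.8165, 0.9369, 0.0005, -0.0004, 0.0009]
```

```bash
python3 -m inch '[[-0.02,0.5,0.3,0,0,0],[-0.04,0.99,0.6,0,0,0],[-0.04,0.99,0.6,0,0,0],[-0.15,0.94,0.7,0,0,0],[-0.25,0.89,0.79,0,0,0],[-0.33,0.85,0.86,0,0,0],[-0.42,0.82,0.94,0,0,0],[-0.42,0.82,0.94,0,0,0]]'; python3 - <<'E'
from kin import *
from bench import bot
import cv2
s=bot.sense();R=R2(30,-45)
print(s['joints'].round(3),wc(s['tcp_pos']),rz(CA).T@s['contact_force'])
print(row(s,cw((-.112,-.016,.078)),R))
a=bot.capture('side')['color'];b=bot.capture('wrist')['color']
c=cv2.resize(a[130:270,200:390],(407,300),interpolation=cv2.INTER_CUBIC);d=cv2.resize(b,(400,300))
cv2.imwrite('pics/f.png',np.hstack([c[:,:400],d])[:,:,::-1])
E
```

```text
time_s: 11.68
tcp_pos: [0.4664, -0.0163, 0.0818]
tcp_rot: [-0.705, 2.4, -1.384]
contact_force: [0.8, -0.3, 0.3]
width: 0.0257
finger_force: 0.0
[ 0.467  0.344 -0.917  0.132 -1.037 -0.206] [-0.10913759 -0.04404045  0.08181654] [ 0.87186057 -0.16933148  0.34121843]
[-0.1777, 0.1426, -0.1702, 0.0001, -0.0002, -0.0001]
```

View pics/f.png

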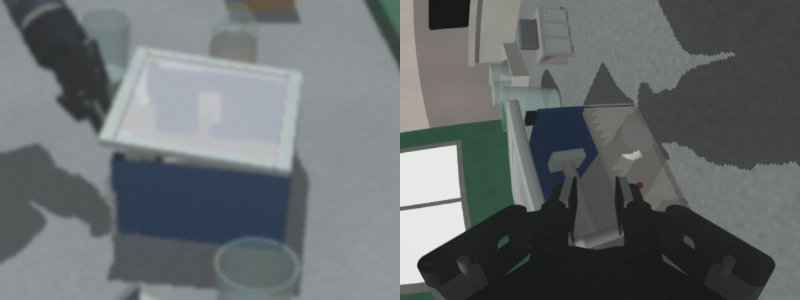

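The side view shows the tool under the lid's front edge from the left, with no contact. In the wrist view the tab shows between the fingers at (600,240), on their left side, as wanted. Now I'll push left.

```bash
python3 -m inch '[[-0.03,0.04,-0.02,0,0,0],[-0.07,0.07,-0.06,0,0,0],[-0.11,0.1,-0.1,0,0,0],[-0.14,0.12,-0.13,0,0,0],[-0.18,0.145,-0.17,0,0,0],[-0.18,0.145,-0.17,0,0,0]]'; python3 - <<'E'
from kin import *
from bench import bot
s=bot.sense();R=R2(30,-45)
print(s['joints'].round(3),wc(s['tcp_pos']),rz(CA).T@s['contact_force'])
print('y+10mm',row(s,s['tcp_pos']+rz(CA)@[0,.01,0],None),'z+10',row(s,s['tcp_pos']+[0,0,.01]))
E
```

```text
time_s: 12.52
tcp_pos: [0.4663, 0.0108, 0.0746]
tcp_rot: [-0.716, 2.402, -1.39]
contact_force: [-1.8, -6.4, 1.8]
width: 0.0252
finger_force: 2.6
[ 0.529  0.398 -0.84   0.265 -1.045 -0.089] [-0.11501511 -0.01752828  0.07459936] [-0.42695337 -6.67562589  1.78843433]
y+10mm [-0.0708, 0.0348, -0.0615, 0.0, 0.0, 0.0] z+10 [0.0009, -0.0866, -0.0501, 0.0, 0.0, 0.0]
```

```bash
python3 -m inch '[[-0.03,0.015,-0.025,0,0,0],[-0.035,0.018,-0.03,0,0,0],[-0.035,0.018,-0.03,0,0,0],[-0.035,-0.02,-0.055,0,0,0],[-0.035,-0.06,-0.08,0,0,0],[-0.035,-0.1,-0.1,0,0,0],[-0.035,-0.14,-0.12,0,0,0]]'; python3 - <<'E'
from kin import *
from bench import bot
s=bot.sense()
print(s['joints'].round(3),wc(s['tcp_pos']),rz(CA).T@s['contact_force'])
E
```

```text
time_s: 13.4
tcp_pos: [0.4666, 0.0149, 0.0922]
tcp_rot: [-0.717, 2.403, -1.39]
contact_force: [-1.3, -4.5, 0.7]
width: 0.0257
finger_force: 2.1
[ 0.537  0.367 -0.811  0.341 -1.045 -0.072] [-0.11552598 -0.01347407  0.09220066] [-0.35570587 -4.72915851  0.69258841]
```

```bash
python3 -m inch '[[-0.02,0.01,-0.018,0,0,0],[-0.035,0.017,-0.03,0,0,0],[-0.035,0.017,-0.03,0,0,0]]'; python3 - <<'E'
from kin import *
from bench import bot
import cv2
s=bot.sense()
print(s['joints'].round(3),wc(s['tcp_pos']),rz(CA).T@s['contact_force'])
p=bot.capture('wrist');b=p['color']
print(bot.find_in(p,'catch_tab')[:2])
a=bot.capture('side')['color']
c=cv2.resize(a[140:240,220:320],(400,400),interpolation=cv2.INTER_CUBIC);d=cv2.resize(b[200:400,180:380],(400,400),interpolation=cv2.INTER_CUBIC)
cv2.imwrite('pics/g.png',np.hstack([c,d])[:,:,::-1])
E
```

```text
time_s: 13.78
tcp_pos: [0.4686, 0.0199, 0.0934]
tcp_rot: [-0.714, 2.401, -1.392]
contact_force: [-3.8, -4.9, 4.5]
width: 0.0254
finger_force: 3.3
[ 0.546  0.374 -0.795  0.364 -1.048 -0.054] [-0.11461634 -0.00817072  0.09341992] [-2.69721482 -5.55582585  4.48225379]
[{'centre': [274.7, 286.7], 'conf': 0.73}, {'centre': [268.4, 214.1], 'conf': 0.39}]
```

View pics/g.png

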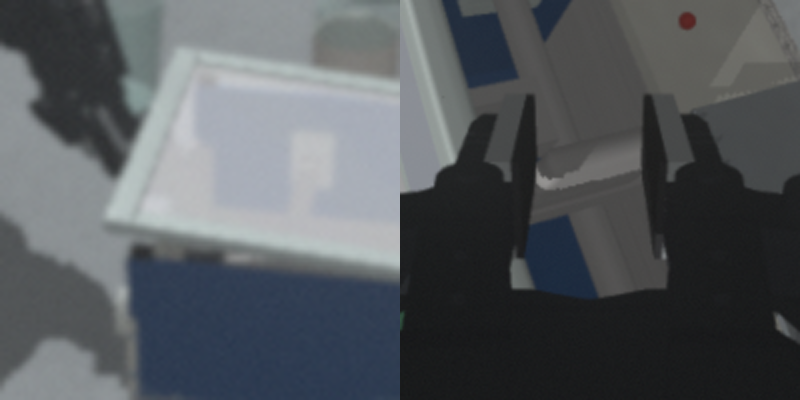

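The wrist view shows the front edge of the tab running from (540,185) at its top to behind the lower finger at (648,150). I'll estimate how far the catch has moved by reprojecting the tab.

```bash
cat >> kin.py <<'E'
def fish(p,P):
    K=p['camera_matrix'];T=p['world_from_camera']
    c=(np.atleast_2d(P)-T[:3,3])@T[:3,:3];d=np.c_[c[:,0],-c[:,1]];th=np.arctan2(np.hypot(*d.T),-c[:,2])
    return np.array([K[0,2],K[1,2]])+K[0,0]*th[:,None]*d/np.hypot(*d.T)[:,None]
E
python3 - <<'E'
from kin import *
from bench import bot
p=bot.capture('wrist');s=bot.sense()
print(wc(s['tcp_pos']),rz(CA).T@s['contact_force'])
for d in(0,.005,.01,.015,.02):
    print(d,fish(p,[cw((-.128,d+k,z)) for k,z in((-.004,.118),(.004,.118),(-.004,.098),(.004,.098))]).round(0).tolist())
print('tcp',fish(p,s['tcp_pos']).round(), 'knob',fish(p,cw((-.121,-.07,.034))).round(),'edge',fish(p,[cw((-.12,y,.134)) for y in(-.12,0)]).round())
E
```

```text
[-0.11462872 -0.00821102  0.09342857] [-2.08662672 -5.54502575  3.9901076 ]
0 [[240.0, 253.0], [246.0, 268.0], [276.0, 246.0], [282.0, 260.0]]
0.005 [[244.0, 263.0], [249.0, 278.0], [280.0, 255.0], [286.0, 269.0]]
0.01 [[247.0, 272.0], [253.0, 288.0], [283.0, 264.0], [289.0, 278.0]]
0.015 [[250.0, 282.0], [256.0, 298.0], [287.0, 273.0], [293.0, 287.0]]
0.02 [[254.0, 292.0], [260.0, 308.0], [291.0, 282.0], [297.0, 297.0]]
tcp [[272. 248.]] knob [[318. 150.]] edge [[164. 102.]
 [208. 273.]]
```

The catch is about 15 mm aside. Lifting.

```bash
python3 -m inch '[[-0.01,-0.03,-0.03,0,0,0],[-0.01,-0.07,-0.05,0,0,0],[-0.01,-0.1,-0.07,0,0,0],[-0.01,-0.13,-0.09,0,0,0]]';python3 - <<'E'
from kin import *
from bench import bot
p=bot.capture('wrist');s=bot.sense()
print(wc(s['tcp_pos']),rz(CA).T@s['contact_force'],bot.find_in(p,'catch_tab')[:2])
for d in(.005,.01,.015,.02):
    print(d,fish(p,[cw((-.128,d+k,z)) for k,z in((0,.118),(0,.098))]).round(0).tolist())
E
```

```text
time_s: 14.48
tcp_pos: [0.4686, 0.0232, 0.1066]
tcp_rot: [-0.717, 2.407, -1.381]
contact_force: [-2.1, -0.6, -15.4]
width: 0.0256
finger_force: 6.1
[-0.11547602 -0.00504169  0.1067021 ] [ -1.45194371   0.25776335 -12.65779041] [{'centre': [279.9, 260.6], 'conf': 0.71}]
0.005 [[268.0, 259.0], [302.0, 251.0]]
0.01 [[272.0, 268.0], [305.0, 260.0]]
0.015 [[275.0, 278.0], [309.0, 269.0]]
0.02 [[279.0, 287.0], [313.0, 277.0]]
```

```bash
python3 - <<'E'
from kin import *
from bench import bot
import cv2
p=bot.capture('wrist');a=bot.capture('side')['color']
c=cv2.resize(a[140:240,235:360],(400,320),interpolation=cv2.INTER_CUBIC);d=cv2.resize(p['color'][180:330,180:380],(800,600),interpolation=cv2.INTER_CUBIC)
d[280:,:][:320,:400]=c
cv2.imwrite('pics/i.png',d[:,:,::-1])
E
```

```text
(no output)
```

View pics/i.png

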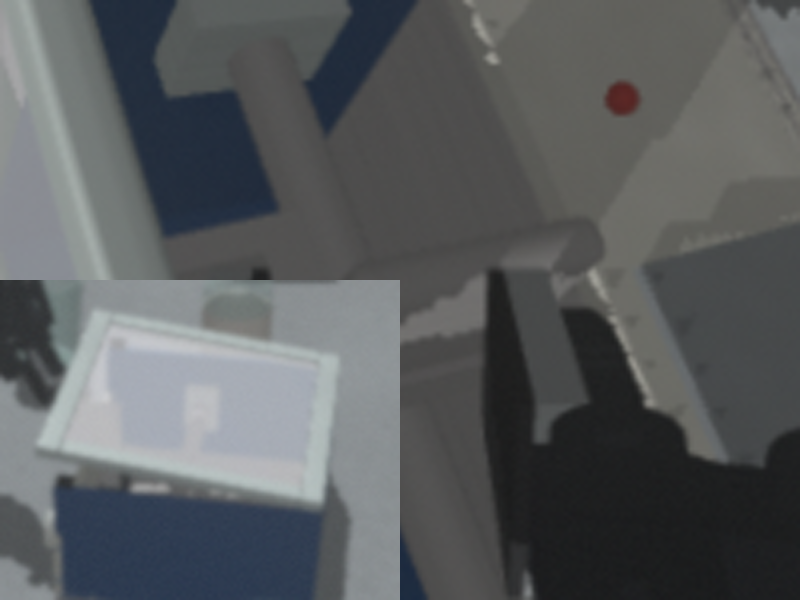

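The tab, now at (470,265) in the wrist crop, has sprung back, because the finger was not in deep enough. The side inset shows the lid corner about 3 px higher, so the lid did rise to roughly 0.05–0.07 rad and holds there. I'll back out and go in deeper with a wider finger gap.

```bash
python3 - <<'E'
from kin import *
from bench import bot
s=bot.sense();R=R2(33,-40);t=wc(s['tcp_pos']);print(t)
print('back',row(s,cw((-.118,-.008,.098))),row(s,cw((-.17,-.008,.09))))
for P in((-.17,-.05,.09),(-.135,-.05,.09),(-.106,-.05,.088),(-.106,-.012,.088),(-.106,-.012,.125),(-.106,-.02,.16)):
    q,e=ik(cw(P),R);print(P,round(e*1e3,1),q.round(2))
E
```

```text
[-0.11527073 -0.00518919  0.10681348]
back [0.0384, 0.0761, 0.0452, 0.0, 0.0, 0.0] [0.4049, 0.3339, -0.2306, 0.0, 0.0, 0.0]
(-0.17, -0.05, 0.09) 7.3 [ 0.54  0.22 -1.    0.24 -0.99 -0.16]
(-0.135, -0.05, 0.09) 5.4 [ 0.47  0.23 -1.    0.11 -0.97 -0.3 ]
(-0.106, -0.05, 0.088) 3.2 [ 0.42  0.25 -1.   -0.   -0.95 -0.41]
(-0.106, -0.012, 0.088) 0.0 [ 0.49  0.29 -0.92  0.11 -0.97 -0.3 ]
(-0.106, -0.012, 0.125) 0.0 [ 0.49  0.21 -0.88  0.23 -0.97 -0.3 ]
(-0.106, -0.02, 0.16) 0.0 [ 0.48  0.13 -0.86  0.32 -0.97 -0.33]
```

```bash
python3 - <<'E'
from kin import *
# lid box near edge at t=.11: points
t=.11
ys=np.linspace(-.12,.12,49)
def lidpts():
    L=[]
    for d in(225,220,210,195,180):
        for h in(0,.01):
            L+= [[.105-d/1e3*np.cos(t)+h*np.sin(t),y,.11+d/1e3*np.sin(t)+h*np.cos(t)] for y in ys]
    return np.array(L)
L=lidpts()
Rc=Rn.from_euler('z',-CA)
for w in(.016,.025):
 for yaw in(-45,-40,-35,-30):
  for el in(30,35,40,45,50):
    R=Rc*R2(el,yaw);M=R.as_matrix();f=M[:,2];up=-M[:,1]
    out=None
    for x in np.arange(-.120,-.09,.002):
        # height so that upper back (w/2+13) touches edge: choose z
        slope=-f[2]/f[0]
        tip=np.array([x,0,0])+up*(w/2+.013)
        ez=.11+.225*np.sin(t);ex=.105-.225*np.cos(t)
        z=ez-(tip[2]+(tip[0]-ex)*slope)
        T=np.array([x,-.02,z]);c=(L-T)@M
        hit=(np.abs(c[:,0])<.041)&(np.abs(c[:,1])<.0455)&(c[:,2]<-.070)
        if hit.any():break
        e=max(ik(cw((x,yy,z-.01)),R2(el,yaw))[1] for yy in(-.045,-.015))*1e3
        if e<1.5: out=(x,z)
    if out:
        x,z=out;c=np.array([x,0,z])-.006*f-up*(w/2+.006)-M[:,0]*.009
        print(w,yaw,el,'slope',round(np.degrees(np.arctan(slope))),'TCP',np.round(out,3),'lowtip left corner',c.round(3))
E
```

```text
0.016 -45 30 slope 39 TCP [-0.106  0.1  ] lowtip left corner [-0.108  0.015  0.091]
0.016 -45 35 slope 45 TCP [-0.108  0.099] lowtip left corner [-0.111  0.016  0.091]
0.016 -45 40 slope 50 TCP [-0.11   0.097] lowtip left corner [-0.113  0.016  0.09 ]
0.016 -45 45 slope 55 TCP [-0.112  0.096] lowtip left corner [-0.116  0.016  0.09 ]
0.016 -45 50 slope 59 TCP [-0.114  0.094] lowtip left corner [-0.118  0.017  0.09 ]
0.016 -40 35 slope 42 TCP [-0.104  0.096] lowtip left corner [-0.108  0.015  0.088]
0.016 -40 40 slope 48 TCP [-0.106  0.093] lowtip left corner [-0.111  0.016  0.087]
0.016 -40 45 slope 53 TCP [-0.11   0.094] lowtip left corner [-0.115  0.016  0.088]
0.016 -40 50 slope 57 TCP [-0.11   0.089] lowtip left corner [-0.115  0.016  0.084]
0.016 -35 45 slope 51 TCP [-0.118  0.104] lowtip left corner [-0.124  0.015  0.099]
0.016 -35 50 slope 55 TCP [-0.108  0.087] lowtip left corner [-0.115  0.016  0.082]
0.025 -45 30 slope 39 TCP [-0.108  0.097] lowtip left corner [-0.112  0.017  0.084]
0.025 -45 35 slope 45 TCP [-0.112  0.097] lowtip left corner [-0.117  0.017  0.085]
0.025 -45 40 slope 50 TCP [-0.112  0.094] lowtip left corner [-0.117  0.018  0.083]
0.025 -45 45 slope 55 TCP [-0.114  0.092] lowtip left corner [-0.12   0.019  0.083]
0.025 -45 50 slope 59 TCP [-0.116  0.091] lowtip left corner [-0.122  0.019  0.083]
0.025 -40 35 slope 42 TCP [-0.106  0.092] lowtip left corner [-0.112  0.017  0.08 ]
0.025 -40 40 slope 48 TCP [-0.11   0.092] lowtip left corner [-0.117  0.017  0.082]
0.025 -40 45 slope 53 TCP [-0.11   0.087] lowtip left corner [-0.117  0.018  0.079]
0.025 -40 50 slope 57 TCP [-0.114  0.088] lowtip left corner [-0.122  0.018  0.081]
0.025 -35 50 slope 55 TCP [-0.112  0.085] lowtip left corner [-0.122  0.018  0.078]
```

```bash
python3 -m inch '[[0.03,0.08,0.04,0,0,0],[0.1,0.15,0,0,0,0],[0.25,0.25,-0.1,0,0,0],[0.4,0.33,-0.23,0,0,0],[0.4,0.33,-0.23,0,0,0]]' ; python3 - <<'E'
from kin import *
from bench import bot
s=bot.sense();R=R2(35,-40);print(wc(s['tcp_pos']),s['contact_force'],s['width'])
for P in((-.16,-.004,.086),(-.15,-.012,.085),(-.106,-.047,.084)):
    q,e=ik(cw(P),R);print(P,round(e*1e3,1),q.round(2),row(s,cw(P),R))
E
```

```text
time_s: 15.3
tcp_pos: [0.4168, 0.032, 0.0932]
tcp_rot: [-0.714, 2.397, -1.389]
contact_force: [0.2, -0.0, 0.2]
width: 0.0258
finger_force: 0.0
[-0.16788374 -0.00726845  0.09317192] [ 0.19374158 -0.0377699   0.21251445] 0.025804916584095706
(-0.16, -0.004, 0.086) 0.0 [ 0.59  0.25 -0.92  0.3  -0.96 -0.12] [-0.0791, 0.0454, 0.0641, -0.014, -0.0118, -0.0064]
(-0.15, -0.012, 0.085) 0.0 [ 0.56  0.25 -0.94  0.23 -0.95 -0.18] [-0.0929, -0.0096, 0.1794, -0.014, -0.0118, -0.0064]
(-0.106, -0.047, 0.084) 1.4 [ 0.4   0.23 -1.    0.   -0.92 -0.42] [-0.1548, -0.28, 0.6685, -0.014, -0.0118, -0.0064]
```

```bash
python3 -m inch '[[-0.08,0.045,0.06,-0.014,-0.012,-0.006],[-0.09,-0.01,0.18,-0.014,-0.012,-0.006],[-0.11,-0.1,0.34,-0.014,-0.012,-0.006],[-0.13,-0.19,0.5,-0.014,-0.012,-0.006],[-0.155,-0.28,0.67,-0.014,-0.012,-0.006],[-0.155,-0.28,0.67,-0.014,-0.012,-0.006]]' ; cat >> kin.py <<'E'
def tabs(bot):
    "estimate catch displacement from network + print state"
    p=bot.capture('wrist');s=bot.sense()
    print('case tcp',wc(s['tcp_pos']).round(4),'F',(rz(CA).T@s['contact_force']).round(1))
    A=lambda d:fish(p,[cw((-.128,d,.118)),cw((-.128,d,.083))])
    print('tab line s=0',A(0).round().tolist(),'s=.015',A(.015).round().tolist(),[(x['centre'],x['conf']) for x in bot.find_in(p,'catch_tab')[:2]])
    return p,s
E
python3 - <<'E'
from kin import *
from bench import bot
p,s=tabs(bot);R=R2(35,-40)
print(row(s,cw((-.106,-.03,.084)),R),row(s,cw((-.106,-.02,.084)),R))
E
```

```text
time_s: 16.05
tcp_pos: [0.4698, -0.0216, 0.0839]
tcp_rot: [-0.814, 2.413, -1.253]
contact_force: [0.2, 0.6, -0.2]
width: 0.0257
finger_force: 0.0
case tcp [-0.1055 -0.0482  0.0834] F [-0.5 -0.3 -0.4]
tab line s=0 [[272.0, 350.0], [333.0, 321.0]] s=.015 [[286.0, 382.0], [345.0, 349.0]] [([285.4, 337.8], 0.74), ([165.4, 238.7], 0.17)]
[-0.1359, 0.0658, -0.1027, 0.0002, -0.0002, -0.001] [-0.2122, 0.1032, -0.1554, 0.0002, -0.0002, -0.001]
```

```bash
python3 -m inch '[[-0.05,0.025,-0.04,0,0,0],[-0.1,0.05,-0.08,0,0,0],[-0.14,0.066,-0.1,0,0,0],[-0.18,0.085,-0.13,0,0,0],[-0.21,0.1,-0.155,0,0,0],[-0.21,0.1,-0.155,0,0,0]]' ; python3 - <<'E'
from kin import *
from bench import bot
p,s=tabs(bot)
E
```

```text
time_s: 16.9
tcp_pos: [0.4727, 0.006, 0.0832]
tcp_rot: [-0.824, 2.415, -1.255]
contact_force: [-1.1, -6.5, 0.1]
width: 0.0257
finger_force: 2.4
case tcp [-0.1077 -0.021   0.0832] F [-0.8 -6.5 -0.1]
tab line s=0 [[244.0, 292.0], [306.0, 272.0]] s=.015 [[256.0, 324.0], [318.0, 300.0]] [([268.1, 314.6], 0.9), ([162.4, 108.5], 0.61)]
```

```bash
python3 -m inch '[[-0.02,0.01,-0.015,0,0,0],[-0.025,0.012,-0.018,0,0,0],[-0.025,-0.02,-0.04,0,0,0],[-0.025,-0.05,-0.06,0,0,0],[-0.025,-0.085,-0.085,0,0,0]]' ; python3 - <<'E'
from kin import *
from bench import bot
p,s=tabs(bot)
E
```

```text
time_s: 17.62
tcp_pos: [0.4707, 0.0086, 0.0924]
tcp_rot: [-0.83, 2.42, -1.253]
contact_force: [-4.4, -6.3, -8.5]
width: 0.0256
finger_force: 4.8
case tcp [-0.1103 -0.0188  0.0925] F [-3.8 -5.9 -5.7]
tab line s=0 [[258.0, 283.0], [316.0, 264.0]] s=.015 [[270.0, 314.0], [327.0, 291.0]] [([271.5, 311.9], 0.87)]
```

```bash
python3 -m inch '[[-0.015,-0.04,-0.005,0,0,0],[-0.025,-0.075,-0.015,0,0,0],[-0.03,-0.11,-0.04,0,0,0],[-0.03,-0.14,-0.06,0,0,0]]' ; python3 - <<'E'
from kin import *
from bench import bot
p,s=tabs(bot)
E
```

```text
time_s: 18.23
tcp_pos: [0.4722, 0.0079, 0.1043]
tcp_rot: [-0.839, 2.425, -1.25]
contact_force: [-7.7, -2.8, -10.1]
width: 0.0257
finger_force: 6.5
case tcp [-0.1084 -0.0191  0.1048] F [-10.   -4.   -8.8]
tab line s=0 [[282.0, 276.0], [334.0, 259.0]] s=.015 [[294.0, 306.0], [345.0, 284.0]] [([267.6, 307.1], 0.69)]
```

```bash
python3 -m inch '[[-0.02,-0.03,-0.03,0,0,0],[-0.02,-0.06,-0.05,0,0,0],[-0.02,-0.1,-0.08,0,0,0],[-0.02,-0.14,-0.1,0,0,0],[-0.02,-0.18,-0.125,0,0,0],[-0.02,-0.2,-0.14,0,0,0]]' ; python3 - <<'E'
from kin import *
from bench import bot
import cv2
p,s=tabs(bot)
a=bot.capture('side');print('lid',bot.find_in(a,'lid_edge')[:1],bot.find_in(a,'lid')[:1])
for q in(.01,.07,.1,.15,.2,.3):
    t=q+.05;c=[cw((.105-.225*np.cos(t)+.01*np.sin(t),y,.11+.225*np.sin(t)+.01*np.cos(t))) for y in(-.12,.12)]
    print(q,proj(KS,c).round(1).tolist())
g=a['color'][150:215,236:275].astype(int).sum(2)//3
cv2.imwrite('pics/j.png',cv2.resize(a['color'][140:240,235:360],(750,600),interpolation=cv2.INTER_CUBIC)[:,:,::-1])
E
```

```text
time_s: 19.08
tcp_pos: [0.4788, 0.0102, 0.1332]
tcp_rot: [-0.825, 2.417, -1.251]
contact_force: [-3.0, -3.6, -4.7]
width: 0.0255
finger_force: 2.4
case tcp [-0.1022 -0.0154  0.1338] F [-3.9 -5.2 -4. ]
tab line s=0 [[330.0, 251.0], [372.0, 236.0]] s=.015 [[342.0, 278.0], [383.0, 260.0]] [([334.9, 254.8], 0.79), ([197.1, 109.8], 0.36)]
lid [{'centre': [301.2, 172.2], 'conf': 0.93}] [{'centre': [297.9, 174.1], 'conf': 0.6}]
0.01 [[245.7, 196.3], [263.7, 152.7]]
0.07 [[246.3, 191.7], [264.3, 148.6]]
0.1 [[246.7, 189.5], [264.7, 146.6]]
0.15 [[247.5, 185.7], [265.5, 143.2]]
0.2 [[248.6, 182.0], [266.6, 139.8]]
0.3 [[251.5, 174.7], [269.2, 133.2]]
```

```bash
python3 - <<'E'
import cv2
from bench import bot
a0=cv2.imread('pics/a_side.png');a=bot.capture('side')['color'][:,:,::-1]
for x in(250,255):
    print(x,'start',a0[176:206:2,x,1].tolist(),'now',a[166:206:2,x,1].tolist())
E
```

```text
250 start [87, 89, 111, 147, 164, 179, 190, 192, 190, 188, 155, 116, 136, 140, 132] now [53, 53, 63, 84, 106, 136, 145, 119, 136, 145, 145, 144, 146, 144, 145, 145, 143, 144, 143, 136]
255 start [181, 185, 186, 186, 187, 182, 176, 172, 183, 191, 181, 123, 98, 53, 54] now [155, 172, 180, 182, 180, 181, 178, 146, 109, 99, 98, 99, 120, 145, 146, 146, 144, 117, 54, 51]
```

The side image puts the lid's front edge about 17 px higher, so the lid is at about 0.24 rad and past the catch, with the catch back at rest. Continuing to raise the lid.

```bash
python3 - <<'E'
from kin import *
from bench import bot
s=bot.sense();R=R2(35,-40)
for P in((-.094,-.0154,.156),(-.079,-.0154,.187),(-.053,-.0154,.22)):
    q,e=ik(cw(P),R);print(row(s,cw(P)),round(e*1e3,1),q.round(2))
E
```

```text
[-0.0526, -0.2168, -0.078, 0.0, 0.0, 0.0] 0.0 [ 0.45  0.13 -0.83  0.32 -0.93 -0.36]
[-0.1496, -0.5361, -0.163, 0.0, 0.0, 0.0] 0.0 [ 0.43  0.1  -0.77  0.39 -0.92 -0.39]
[-0.3175, -0.9202, -0.1907, 0.0, 0.0, 0.0] 0.0 [ 0.39  0.08 -0.69  0.43 -0.91 -0.45]
```

```bash
python3 -m inch '[[-0.03,-0.11,-0.04,0,0,0],[-0.05,-0.22,-0.08,0,0,0],[-0.1,-0.38,-0.12,0,0,0],[-0.15,-0.54,-0.16,0,0,0],[-0.23,-0.73,-0.18,0,0,0],[-0.32,-0.92,-0.19,0,0,0],[-0.32,-0.92,-0.19,0,0,0]]'; cat >> kin.py <<'E'
def lidq(bot):
    # fit lid angle: bright frame edge match of right-front corner via column scan, side view
    p=bot.capture('side');print([ (d['centre'],round(d['conf'],2)) for n in('lid_edge','lid') for d in bot.find_in(p,n)[:1]])
    for q in np.arange(.2,1.8,.2):
        t=q+.05;print(round(q,1),proj(KS,[cw((.105-d*np.cos(t),0,.11+d*np.sin(t))) for d in(.1125,.225)]).round().tolist(),end=' ')
    print()
E
python3 - <<'E'
from kin import *
from bench import bot
s=bot.sense();print(wc(s['tcp_pos']),rz(CA).T@s['contact_force'])
lidq(bot)
E
```

```text
time_s: 20.25
tcp_pos: [0.5314, 0.0007, 0.2244]
tcp_rot: [-0.813, 2.41, -1.25]
contact_force: [0.2, -0.2, -1.4]
width: 0.0259
finger_force: 0.0
[-0.04916678 -0.01370137  0.2244268 ] [ 0.21940391 -0.14288194 -1.37524694]
[([310.2, 156.6], 0.84), ([309.0, 161.5], 0.67)]
0.2 [[298.0, 175.0], [257.0, 162.0]] 0.4 [[301.0, 168.0], [263.0, 149.0]] 0.6 [[306.0, 162.0], [272.0, 136.0]] 0.8 [[312.0, 157.0], [284.0, 125.0]] 1.0 [[319.0, 153.0], [299.0, 116.0]] 1.2 [[328.0, 151.0], [316.0, 110.0]] 1.4 [[337.0, 150.0], [334.0, 107.0]] 1.6 [[345.0, 150.0], [353.0, 108.0]]
```

```bash
python3 - <<'E'
from kin import *
from bench import bot
s=bot.sense();R=R2(45,0)
print('pre',row(s,cw((-.10,-.0,.19)),R))
for P in((-.10,0,.19),(-.06,0,.21)):print(P,[v.round(2) if i==0 else round(v*1e3,1) for i,v in enumerate(ik(cw(P),R))])
for t in(.7,.9,1.1,1.3,1.5,1.6):
    C=np.array((.105-.185*np.cos(t),0,.11+.185*np.sin(t)))-.0145*np.array((.707,0,.707))
    q,e=ik(cw(C),R);print(t,C.round(3),round(e*1e3,1),q.round(2))
E
```

```text
pre [0.2097, 0.5286, -0.1969, -0.0268, -0.0849, -0.0725]
(-0.1, 0, 0.19) [array([ 0.06, -0.33, -1.  ,  0.19, -0.2 , -1.37]), np.float64(11.4)]
(-0.06, 0, 0.21) [array([ 0.01, -0.29, -0.99,  0.1 , -0.16, -1.41]), np.float64(0.0)]
0.7 [-0.047  0.     0.219] 0.0 [ 0.   -0.27 -0.96  0.12 -0.15 -1.42]
0.9 [-0.02   0.     0.245] 0.0 [-0.02 -0.25 -0.86  0.18 -0.14 -1.43]
1.1 [0.011 0.    0.265] 0.0 [-0.03 -0.2  -0.78  0.22 -0.13 -1.44]
1.3 [0.045 0.    0.278] 0.0 [-0.05 -0.14 -0.69  0.24 -0.12 -1.45]
1.5 [0.082 0.    0.284] 0.0 [-0.06 -0.07 -0.62  0.24 -0.11 -1.46]
1.6 [0.1   0.    0.285] 0.0 [-0.07 -0.03 -0.58  0.24 -0.1  -1.47]
```

```bash
python3 -m inch '[[0.1,0.3,-0.15,0,0,0],[0.2,0.53,-0.2,0,0,0],[0.2,0.55,-0.2,-0.027,-0.085,-0.0725],[0.2,0.55,-0.2,-0.027,-0.085,-0.0725],[0.2,0.55,-0.2,-0.027,-0.085,-0.0725],[0.2,0.55,-0.2,-0.027,-0.085,-0.0725],[0.2,0.55,-0.2,-0.027,-0.085,-0.0725],[0.2,0.55,-0.2,-0.027,-0.085,-0.0725]]' 0; python3 - <<'E'
from kin import *
from bench import bot
s=bot.sense();R=R2(50,0);t=wc(s['tcp_pos']);print(t,rz(CA).T@s['contact_force'],s['joints'].round(2))
print(row(s,cw((-.09,0,.185)),R))
s2=dict(tcp_pos=cw((-.09,0,.185)),tcp_rot=R.as_rotvec())
print('from pre: contact',row(s2,cw((-.052,0,.213)),R))
for t in(.8,.95,1.1,1.25,1.4,1.5,1.6):
    C=np.array((.105-.185*np.cos(t),0,.11+.185*np.sin(t)))-.0145*np.array((.766,0,.643));print(t,row(s2,cw(C)))
E
```

```text
time_s: 21.4
tcp_pos: [0.4911, 0.0294, 0.2008]
tcp_rot: [-1.599, 1.991, -0.801]
contact_force: [-0.4, -0.1, -0.5]
width: 0.0
finger_force: 0.0
[-0.09467551  0.00587344  0.20077063] [-0.33071566 -0.13050685 -0.46666933] [ 0.06 -0.34 -1.02  0.15 -0.2  -1.37]
[0.0576, 0.0749, 0.1469, -0.01, -0.0013, -0.0003]
from pre: contact [0.0, -0.4711, 0.0298, 0.0, -0.0, 0.0]
0.8 [0.0, -0.7324, -0.0171, 0.0, 0.0, 0.0]
0.95 [0.0, -1.0096, -0.0165, 0.0, 0.0, 0.0]
1.1 [0.0, -1.2836, 0.0256, 0.0, 0.0, 0.0]
1.25 [0.0, -1.5483, 0.1081, 0.0, 0.0, 0.0]
1.4 [0.0, -1.7977, 0.2293, 0.0, 0.0, 0.0]
1.5 [0.0, -1.9526, 0.3302, 0.0, 0.0, 0.0]
1.6 [-0.0, -2.0967, 0.4461, 0.0, 0.0, 0.0]
```

```bash
python3 -m inch '[[0.06,0.075,0.147,-0.01,-0.001,0],[0.06,0.075,0.147,-0.01,-0.001,0]]'; python3 -m inch '[[0,-0.25,0.03,0,0,0],[0,-0.47,0.03,0,0,0],[0,-0.6,0,0,0,0],[0,-0.73,-0.02,0,0,0],[0,-0.87,-0.02,0,0,0],[0,-0.98,-0.02,0,0,0]]'; python3 - <<'E'
from kin import *
from bench import bot
s=bot.sense();R=R2(50,0);print(wc(s['tcp_pos']),rz(CA).T@s['contact_force'],s['joints'].round(2))
lidq(bot)
for t in(1.0,1.1,1.25,1.4,1.5,1.6):
    C=np.array((.105-.185*np.cos(t),0,.11+.185*np.sin(t)))-.0145*np.array((.766,0,.643));print(t,row(s,cw(C)))
E
```

```text
time_s: 21.65
tcp_pos: [0.4946, 0.0237, 0.1839]
tcp_rot: [-1.639, 2.029, -0.737]
contact_force: [-0.5, -0.2, 0.3]
width: -0.0002
finger_force: 0.0
time_s: 22.4
tcp_pos: [0.5657, 0.0083, 0.2484]
tcp_rot: [-1.64, 2.028, -0.734]
contact_force: [-0.3, 1.5, -3.5]
width: -0.0003
finger_force: 2.2
[-0.0173124   0.00093986  0.24835177] [-0.65406325  1.43569441 -3.46472714] [-0.03 -0.2  -0.74  0.34 -0.12 -1.43]
[([314.4, 153.6], 0.7), ([314.0, 157.5], 0.97)]
0.2 [[298.0, 175.0], [257.0, 162.0]] 0.4 [[301.0, 168.0], [263.0, 149.0]] 0.6 [[306.0, 162.0], [272.0, 136.0]] 0.8 [[312.0, 157.0], [284.0, 125.0]] 1.0 [[319.0, 153.0], [299.0, 116.0]] 1.2 [[328.0, 151.0], [316.0, 110.0]] 1.4 [[337.0, 150.0], [334.0, 107.0]] 1.6 [[345.0, 150.0], [353.0, 108.0]] 
1.0 [0.0096, -0.1376, 0.0106, 0.0, 0.0, 0.0]
1.1 [0.0099, -0.3197, 0.0426, 0.0, 0.0, 0.0]
1.25 [0.0103, -0.5847, 0.1242, 0.0, 0.0, 0.0]
1.4 [0.0108, -0.8344, 0.2446, 0.0, 0.0, 0.0]
1.5 [0.0111, -0.9897, 0.345, 0.0, 0.0, 0.0]
1.6 [0.0115, -1.1342, 0.4604, 0.0, 0.0, 0.0]
```

Contact is good and the lid is at about 0.85 rad. Now the rest of the swing.

```bash
python3 -m inch '[[0.01,-0.14,0.01,0,0,0],[0.01,-0.32,0.04,0,0,0],[0.01,-0.45,0.08,0,0,0],[0.01,-0.58,0.12,0,0,0],[0.01,-0.71,0.18,0,0,0],[0.01,-0.83,0.24,0,0,0],[0.01,-0.99,0.34,0,0,0],[0.01,-0.99,0.34,0,0,0]]'; python3 -m inch '[[0.0,-0.07,0.06,0,0,0],[0,-0.14,0.12,0,0,0],[0,-0.14,0.12,0,0,0]]';python3 - <<'E'
from kin import *
from bench import bot
s=bot.sense();print(wc(s['tcp_pos']),rz(CA).T@s['contact_force'],s['joints'].round(2))
lidq(bot)
E
```

```text
time_s: 23.55
tcp_pos: [0.6641, -0.015, 0.2888]
tcp_rot: [-1.635, 2.027, -0.741]
contact_force: [-0.5, -0.6, 0.2]
width: -0.0003
finger_force: 0.0
time_s: 23.92
tcp_pos: [0.6809, -0.0182, 0.2878]
tcp_rot: [-1.636, 2.027, -0.739]
contact_force: [0.0, -0.5, 0.2]
width: 0.0004
finger_force: 0.0
[ 0.1009063  -0.00065086  0.28780438] [ 0.1356126  -0.47143223  0.16826118] [-0.08  0.01 -0.46  0.41 -0.09 -1.47]
[([339.7, 142.9], 0.57), ([341.9, 146.8], 0.75)]
0.2 [[298.0, 175.0], [257.0, 162.0]] 0.4 [[301.0, 168.0], [263.0, 149.0]] 0.6 [[306.0, 162.0], [272.0, 136.0]] 0.8 [[312.0, 157.0], [284.0, 125.0]] 1.0 [[319.0, 153.0], [299.0, 116.0]] 1.2 [[328.0, 151.0], [316.0, 110.0]] 1.4 [[337.0, 150.0], [334.0, 107.0]] 1.6 [[345.0, 150.0], [353.0, 108.0]]
```

The lid centre is at (341,147), which puts the lid at about 1.5 rad, standing free with no tool contact. Next I'll move to the carrier.

```bash
python3 -m inch '[[0,0,-0.4,0,0,0],[0,0,-0.8,0,0,0]]' 1; python3 - <<'E'
from kin import *
from bench import bot
s=bot.sense();R=R2(90,np.degrees(-.65-CA));P0=np.array((.50,-.12,.30));q,e=ik(P0,R);print(s['tcp_pos'],q.round(2),e)
r=row(s,P0,R);print(r)
s2=dict(tcp_pos=P0,tcp_rot=R.as_rotvec())
print(row(s2,(.4628,-.3132,.22)),ik(np.array((.4628,-.3132,.22)),R)[0].round(2))
E
```

```text
time_s: 24.32
tcp_pos: [0.6289, -0.0071, 0.3488]
tcp_rot: [-1.638, 2.028, -0.738]
contact_force: [0.0, 0.1, 0.9]
width: 0.0355
finger_force: 0.0
[ 0.62892788 -0.00710451  0.34875675] [-0.36  0.25  0.14  1.46  0.   -1.28] 1.3455740892492619e-12
[1.3752, 1.097, -0.2829, -0.1092, 0.0243, 0.0668]
[1.7632, -0.8731, 0.8, 0.0, 0.0, 0.0] [-0.71  0.34  0.06  1.29  0.   -1.63]
```

```bash
python3 -m inch '[[0.35,0.28,-0.1,-0.03,0.006,0.017],[0.7,0.55,-0.15,-0.055,0.012,0.033],[0.95,0.76,-0.2,-0.085,0.018,0.05],[0.95,0.76,-0.2,-0.109,0.024,0.067],[0.95,0.76,-0.2,-0.109,0.024,0.067],[0.95,0.76,-0.2,-0.109,0.024,0.067]]'; python3 - <<'E'
from kin import *
from bench import bot
s=bot.sense();R=R2(90,np.degrees(-.65-CA))
print(s['tcp_pos'],row(s,(.4628,-.3132,.22),R))
E
```

```text
time_s: 25.08
tcp_pos: [0.5416, -0.0858, 0.3141]
tcp_rot: [-1.394, 2.812, 0.0]
contact_force: [1.1, -0.3, 0.1]
width: 0.0851
finger_force: 0.0
[ 0.54157182 -0.08578273  0.31412055] [2.289, -0.7495, 0.9364, -0.0002, 0.0004, -0.0001]
```

```bash
python3 -m inch '[[0.5,-0.16,0.1,0,0,0],[1,-0.33,0.2,0,0,0]]' >/dev/null; python3 -m inch '[[0.4,-0.12,0.1,0,0,0],[0.6,-0.2,0.2,0,0,0],[0.6,-0.2,0.2,0,0,0]]' | head -2; cat >> kin.py <<'E'
def ray(p,px):
    K=p['camera_matrix'];T=p['world_from_camera'];d=np.array(px)-[K[0,2],K[1,2]];r=np.hypot(*d);th=r/K[0,0]
    v=np.array([np.sin(th)*d[0]/r,-np.sin(th)*d[1]/r,-np.cos(th)])
    return T[:3,3],T[:3,:3]@v
def see(bot,tag):
    import cv2,json
    p=bot.capture('wrist');cv2.imwrite(f'pics/{tag}.png',p['color'][:,:,::-1])
    json.dump({k:np.array(p[k]).tolist() for k in('camera_matrix','world_from_camera')},open(f'pics/{tag}.json','w'))
    for d in bot.find_in(p,'carrier_center')[:4]:
        o,v=ray(p,d['centre']);t=(.055-o[2])/v[2];print(tag,round(d['conf'],2),d['centre'],'at z=.055',(o+t*v).round(4))
    print('pred px grip top ends',fish(p,[np.array([.4628,-.3132,.087])+rz(-.65)@np.array([0,k,0]) for k in(-.03,.03)]).round().tolist())
    return p
E
python3 - <<'E'
from kin import *
from bench import bot
see(bot,'w1');s=bot.sense();print(row(s,(.4628,-.3132,.25),R2(90,np.degrees(-.65-CA))))
E
```

```text
time_s: 25.7
tcp_pos: [0.4847, -0.2449, 0.2748]
w1 0.74 [240.1, 14.3] at z=.055 [ 0.3962 -0.4275  0.055 ]
w1 0.65 [256.9, 125.8] at z=.055 [ 0.4633 -0.3061  0.055 ]
pred px grip top ends [[252.0, 93.0], [252.0, 148.0]]
[0.6931, -0.2372, 0.2556, -0.0006, 0.0006, 0.0]
```

```bash
python3 -m inch '[[0.35,-0.12,0.13,0,0,0],[0.69,-0.24,0.26,0,0,0],[0.69,-0.24,0.26,0,0,0]]'| head -2; python3 - <<'E'
from kin import *
from bench import bot
import cv2
p=see(bot,'w2');im=p['color']
# overlay predicted bridge-top outline (z=.055) and grip top (z=.087)
im=im[:,:,::-1].copy()
for hx,hy,z,c in((.017,.05,.055,(0,0,255)),(.005,.03,.087,(0,255,0))):
    pts=fish(p,[np.array([.4628,-.3132,z])+rz(-.65)@np.array([a*hx,b*hy,0]) for a,b in((-1,-1),(1,-1),(1,1),(-1,1))])
    print(z,pts.round(1).tolist())
    pts=((pts-[160,60])*4).astype(int) 
    globals().setdefault('O',[]).append((pts,c))
cr=cv2.resize(im[60:210,160:360],(800,600),interpolation=cv2.INTER_CUBIC)
for pts,c in O:cv2.polylines(cr,[pts.reshape(-1,1,2)],True,c,1)
cv2.imwrite('pics/w2c.png',cr)
E
```

```text
time_s: 26.18
tcp_pos: [0.4629, -0.3142, 0.2484]
w2 0.79 [241.9, 41.3] at z=.055 [ 0.3953 -0.4606  0.055 ]
w2 0.64 [280.4, 184.2] at z=.055 [ 0.4589 -0.3071  0.055 ]
w2 0.58 [349.6, 109.7] at z=.055 [ 0.3467 -0.3287  0.055 ]
pred px grip top ends [[274.0, 159.0], [274.0, 216.0]]
0.055 [[289.9, 137.5], [258.9, 137.4], [259.7, 224.3], [288.9, 224.4]]
0.087 [[279.3, 158.9], [269.4, 158.9], [269.5, 216.0], [279.1, 216.0]]
```

View pics/w2c.png

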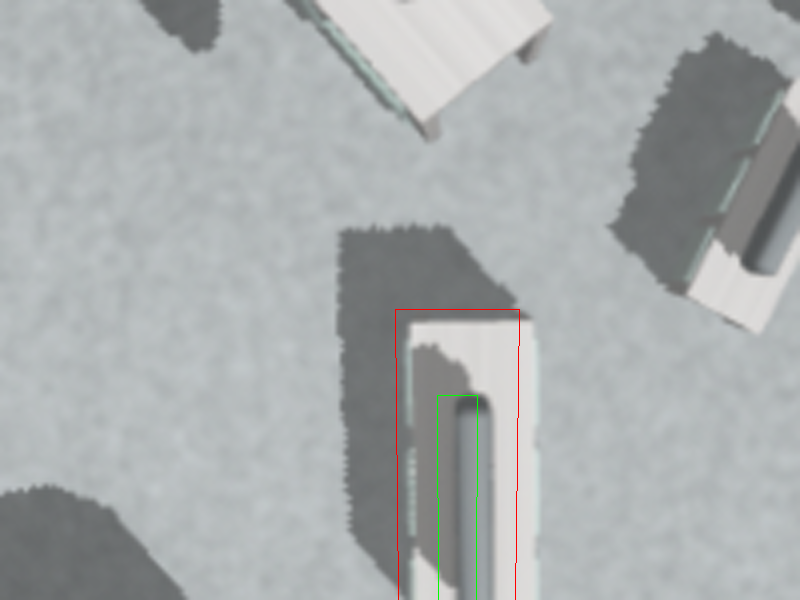

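The overlay fits the middle carrier in size and yaw. It is offset 15 px right and 10 px down in the crop, so the true centre is about (0.461, −0.309). Next I'll check beaker clearance and work out the descent.

```bash
python3 - <<'E'
from kin import *
from bench import bot
r=tri((353,182),(319,271));print('beaker_b',r.x.round(3),r.cost)
c=np.array((.4612,-.3086,0));print('rel carrier axes',rz(-.65).T@(r.x-c))
s=bot.sense();R=R2(90,np.degrees(-.65-CA))
for z in(.16,.061):print(row(s,(.4612,-.3086,z),R))
print(proj(KT,(.4612,-.3086,.055)),proj(KS,(.4612,-.3086,.055)))
E
```

```text
beaker_b [ 0.602 -0.292  0.063] 0.04796009731741288
rel carrier axes [0.10202224 0.09809593 0.06298873]
[-0.0147, 0.049, 0.8948, -0.0005, 0.0006, 0.0001]
[-0.0111, 0.0519, 1.8848, -0.0005, 0.0006, 0.0001]
[[358.75266828 228.72135719]] [[255.37113908 280.40331189]]
```

```bash
python3 -m inch '[[-0.015,0.05,0.4,0,0,0],[-0.015,0.05,0.9,0,0,0],[-0.015,0.05,0.9,0,0,0]]' 0.55|head -2; python3 -m inch '[[0,0,0.3,0,0,0],[0,0,0.6,0,0,0],[0,0,0.8,0,0,0],[0,0,0.98,0,0,0],[0,0,0.98,0,0,0]]'; python3 - <<'E'
from kin import *
from bench import bot
s=bot.sense();print(s['tcp_pos'],row(s,(.4612,-.3086,.061),R2(90,np.degrees(-.65-CA))))
E
```

```text
time_s: 26.65
tcp_pos: [0.4582, -0.3055, 0.1557]
time_s: 27.28
tcp_pos: [0.4621, -0.3094, 0.0624]
tcp_rot: [-1.395, 2.81, -0.003]
contact_force: [0.3, 0.7, -0.4]
width: 0.0474
finger_force: 0.0
[ 0.46209752 -0.30943748  0.06235707] [-0.0012, 0.0123, 0.0135, -0.0005, 0.0005, 0.0001]
```

Position is good. Closing.

```bash
python3 -m inch '[[0,0.01,0.01,0,0,0],[0,0.01,0.01,0,0,0],[0,0.01,0.01,0,0,0],[0,0.01,0.01,0,0,0],[0,0.01,0.01,0,0,0]]' 0; python3 -m inch '[[0,0,-0.3,0,0,0],[0,0,-0.6,0,0,0],[0,0,-0.95,0,0,0],[0,0,-0.95,0,0,0]]'; python3 - <<'E'
from kin import *
from bench import bot
import cv2
s=bot.sense();p=bot.capture('wrist');cv2.imwrite('pics/w3.png',p['color'][:,:,::-1])
print([(d['centre'],round(d['conf'],2)) for d in bot.find_in(p,'carrier_center')[:3]],'tcp px',fish(p,s['tcp_pos']+np.array([0,0,-.005])).round())
R=R2(90,0);P=cw((-.015,0,.22));print(s['tcp_pos'],row(s,P,R),ik(P,R))
E
```

```text
time_s: 27.9
tcp_pos: [0.4613, -0.3097, 0.0614]
tcp_rot: [-1.393, 2.81, -0.005]
contact_force: [0.1, 0.2, 6.6]
width: 0.0061
finger_force: 58.9
time_s: 28.4
tcp_pos: [0.4614, -0.3104, 0.1576]
tcp_rot: [-1.392, 2.81, -0.009]
contact_force: [-0.5, -0.7, -1.2]
width: 0.0062
finger_force: 58.7
[([247.0, 33.0], 0.87), ([275.5, 206.1], 0.71), ([369.1, 105.6], 0.56)] tcp px [[273. 245.]]
[ 0.46135795 -0.31042373  0.15758442] [-3.1707, 1.0703, -0.6242, -0.0013, 0.0001, -0.0697] (array([-9.94812461e-02,  3.59957932e-01,  8.74361379e-02,  1.29827453e+00,
        1.26166162e-15, -1.45786987e+00]), np.float64(7.110455358105397e-15))
```

```bash
python3 -m inch '[[0,0,-0.4,0,0,0],[-0.2,0.07,-0.8,0,0,0],[-0.5,0.17,-0.9,0,0,0],[-0.97,0.33,-0.9,0,0,0]]'|head -3; python3 -m inch '[[-0.5,0.17,0,0,0,0],[-0.97,0.33,0,0,0,0]]'|head -2;python3 -m inch '[[-0.45,0.15,0,0,0,0],[-0.9,0.3,0,0,0,0],[-0.9,0.3,0,0,0,0]]'; python3 - <<'E'
from kin import *
from bench import bot
s=bot.sense()
R=R2(90,0);P=cw((-.015,0,.22));print(wc(s['tcp_pos']),row(s,P,R))
p=bot.capture('side');print([(d['centre'],round(d['conf'],2)) for d in bot.find_in(p,'carrier_center')[:3]],proj(KS,s['tcp_pos']-[0,0,.0175]))
E
```

```text
time_s: 29.0
tcp_pos: [0.492, -0.2118, 0.2442]
tcp_rot: [-1.39, 2.814, -0.0]
time_s: 29.25
tcp_pos: [0.5237, -0.1128, 0.2431]
time_s: 29.62
tcp_pos: [0.5545, -0.0218, 0.2431]
tcp_rot: [-1.402, 2.811, 0.004]
contact_force: [0.1, -0.6, -0.8]
width: 0.0063
finger_force: 58.8
[-0.02189691 -0.03082217  0.24311002] [-0.3083, 0.0663, 0.2318, 0.0002, 0.0003, -0.0689]
[([290.5, 152.7], 0.92), ([199.1, 298.6], 0.71), ([217.4, 338.6], 0.65)] [[290.38526319 149.99943932]]
```

```bash
python3 -m inch '[[-0.15,0.03,0.1,0,0,-0.02],[-0.31,0.066,0.2,0,0,-0.045],[-0.31,0.066,0.23,0,0,-0.069],[-0.31,0.066,0.23,0,0,-0.069],[-0.31,0.066,0.23,0,0,-0.069],[-0.31,0.066,0.23,0,0,-0.069]]'|head -3; python3 - <<'E'
from kin import *
from bench import bot
import cv2
s=bot.sense();R=R2(90,0)
print(wc(s['tcp_pos']),row(s,cw((-.015,0,.22)),R),s['contact_force'])
for n in('side','top','wrist'):
    p=bot.capture(n);cv2.imwrite(f'pics/k_{n}.png',p['color'][:,:,::-1])
    print(n,[(l,d['centre'],round(d['conf'],2)) for l in('carrier_center','bar_mid','lid') for d in bot.find_in(p,l)[:2]])
    f=(lambda P:fish(p,P)) if n=='wrist' else (lambda P:proj(KS if n=='side' else KT,P))
    print('   pred bar mid',f(cw((-.015,0,.06))).round(1),'bar ends',f([cw((-.015,y,.068)) for y in(-.11,.11)]).round(1).tolist(),'carrier',f(s['tcp_pos']-[0,0,.0175]).round(1))
E
```

```text
time_s: 30.48
tcp_pos: [0.5686, 0.0032, 0.2227]
tcp_rot: [-1.963, 2.448, -0.002]
[-0.01337016 -0.00340836  0.22273073] [-0.0339, 0.0166, 0.0273, -0.0005, 0.0003, -0.001] [ 0.48116612 -0.01921704 -0.95812259]
side [('carrier_center', [215.9, 338.8], 0.97), ('carrier_center', [295.0, 156.8], 0.75), ('bar_mid', [300.4, 200.3], 0.95), ('bar_mid', [296.1, 157.5], 0.6), ('lid', [339.6, 143.2], 0.8)]
   pred bar mid [[293.  199.4]] bar ends [[287.2, 219.8], [298.2, 177.1]] carrier [[295.  152.6]]
top [('carrier_center', [410.5, 250.0], 0.92), ('carrier_center', [352.6, 183.6], 0.73), ('bar_mid', [278.5, 184.6], 0.8), ('lid', [286.1, 149.5], 0.75)]
   pred bar mid [[253.3 192.8]] bar ends [[289.2, 200.3], [217.3, 184.6]] carrier [[252.  185.1]]
wrist [('bar_mid', [136.5, 181.9], 0.9), ('bar_mid', [357.3, 202.4], 0.15), ('lid', [65.0, 207.2], 0.77)]
   pred bar mid [[275.  189.6]] bar ends [[274.8, 80.7], [275.2, 287.6]] carrier [[272.2 235.9]]
```

```bash
python3 - <<'E'
from kin import *
from bench import bot
p=bot.capture('wrist');im=p['color'].astype(int).mean(2)
for y in(-.10,-.085,-.07):
    pr=fish(p,[cw((-.015+d,y,.06)) for d in(-.008,0,.008)])
    r=int(round(pr[1,1]));print('y',y,'row',r,'pred cols',pr[:,0].round(1),im[r-1:r+2,250:302:2].mean(0).round().astype(int).tolist())
# carrier silhouette columns at rows of its right end
s=bot.sense()
e=fish(p,[cw(wc(s['tcp_pos'])+np.array([d,-.05,-.006])) for d in(-.017,.017)]);print('carrier bridge right end pred',e.round(1))
for r in(int(e[0,1])+4,int(e[0,1])+8):print(r,im[r,230:320:2].round().astype(int).tolist())
E
```

```text
y -0.1 row 91 pred cols [282.9 274.8 266.7] [156, 157, 154, 154, 156, 157, 147, 134, 135, 134, 129, 157, 207, 225, 229, 223, 215, 198, 206, 209, 209, 225, 236, 234, 234, 233]
y -0.085 row 106 pred cols [282.9 274.9 266.8] [155, 155, 153, 154, 154, 156, 154, 153, 154, 152, 131, 143, 195, 228, 232, 225, 217, 197, 229, 237, 238, 236, 235, 233, 233, 232]
y -0.07 row 121 pred cols [282.9 274.9 266.9] [235, 235, 212, 153, 152, 155, 153, 151, 151, 150, 132, 138, 202, 228, 231, 225, 217, 199, 230, 237, 237, 236, 235, 233, 232, 231]
carrier bridge right end pred [[304.1 155.2]
 [239.7 155.3]]
159 [231, 230, 231, 230, 231, 232, 182, 152, 151, 151, 149, 149, 147, 148, 149, 147, 148, 149, 150, 150, 148, 147, 146, 145, 147, 150, 149, 147, 147, 147, 148, 148, 148, 146, 150, 151, 152, 155, 227, 234, 231, 233, 234, 229, 149]
163 [232, 230, 231, 230, 231, 231, 190, 152, 151, 152, 149, 155, 147, 148, 150, 147, 147, 149, 149, 149, 148, 147, 146, 145, 147, 150, 149, 147, 147, 147, 148, 148, 148, 147, 149, 151, 151, 154, 224, 235, 231, 233, 235, 234, 167]
```

```bash
python3 -m inch '[[-0.034,0.027,0.3,0,0,-0.001],[-0.034,0.027,0.6,0,0,-0.001],[-0.034,0.027,0.83,0,0,-0.001],[-0.034,0.027,0.83,0,0,-0.001]]'; python3 - <<'E'
from kin import *
from bench import bot
s=bot.sense();print(wc(s['tcp_pos']),row(s,cw((-.016,0,.12)),R2(90,0)),row(s,cw((-.016,0,.08)),R2(90,0)))
E
```

```text
time_s: 31.62
tcp_pos: [0.565, 0.008, 0.1376]
tcp_rot: [-1.976, 2.443, 0.003]
contact_force: [-0.9, 0.2, -1.1]
width: 0.0059
finger_force: 58.9
[-0.01787578  0.00053487  0.13763633] [0.0056, -0.019, 0.1763, 0.0002, 0.0002, 0.0003] [0.0061, -0.0196, 0.5763, 0.0002, 0.0002, 0.0003]
```

```bash
python3 -m inch '[[0.005,-0.018,0.0,0,0,0],[0.005,-0.018,0.08,0,0,0],[0.005,-0.018,0.15,0,0,0],[0.005,-0.018,0.22,0,0,0],[0.005,-0.018,0.22,0,0,0]]'; python3 - <<'E'
from kin import *
from bench import bot
s=bot.sense();print(wc(s['tcp_pos']),row(s,cw((-.016,0,.08)),R2(90,0)))
E
```

```text
time_s: 32.25
tcp_pos: [0.568, 0.007, 0.1167]
tcp_rot: [-1.974, 2.441, -0.0]
contact_force: [-0.2, 0.1, -2.5]
width: 0.0059
finger_force: 58.8
[-0.01481481  0.00019654  0.116657  ] [0.0025, 0.0124, 0.3665, -0.0002, 0.0003, 0.0003]
```

```bash
python3 -m inch '[[0,0,0.09,0,0,0],[0,0,0.18,0,0,0],[0,0,0.26,0,0,0],[0,0,0.32,0,0,0],[0,0,0.32,0,0,0]]'; python3 -m inch '[[0,0,0.02,0,0,0],[0,0,0.04,0,0,0],[0,0,0.05,0,0,0],[0,0,0.05,0,0,0]]'; python3 - <<'E'
from kin import *
from bench import bot
s=bot.sense();print(wc(s['tcp_pos']))
E
```

```text
time_s: 32.88
tcp_pos: [0.5683, 0.007, 0.0848]
tcp_rot: [-1.974, 2.441, -0.001]
contact_force: [-0.8, 0.0, -1.9]
width: 0.0062
finger_force: 58.8
time_s: 33.38
tcp_pos: [0.5688, 0.007, 0.0805]
tcp_rot: [-1.973, 2.44, -0.002]
contact_force: [-0.0, 0.3, -1.4]
width: 0.0056
finger_force: 58.8
[-0.01395271  0.00033078  0.08053308]
```

```bash
python3 -m inch '[[0,0,0.01,0,0,0],[0,0,0.02,0,0,0],[0,0,0.02,0,0,0]]'; python3 -m inch '[[0,0,0.01,0,0,0],[0,0,0.02,0,0,0],[0,0,0.02,0,0,0]]'
```

```text
time_s: 33.75
tcp_pos: [0.5697, 0.0068, 0.0795]
tcp_rot: [-1.973, 2.439, -0.004]
contact_force: [0.1, -0.4, 4.5]
width: 0.0059
finger_force: 60.2
time_s: 34.12
tcp_pos: [0.5711, 0.0065, 0.0792]
tcp_rot: [-1.971, 2.438, -0.008]
contact_force: [-0.9, -0.6, 13.2]
width: 0.0064
finger_force: 62.1
```

```bash
python3 -m inch '[[0,0,-0.02,0,0,0],[0,0,-0.03,0,0,0]]' | grep force; python3 -m inch '[[0,0,0,0,0,0],[0,0,0,0,0,0],[0,0,0,0,0,0],[0,0,0,0,0,0]]' 0.5; python3 -m inch '[[0,0,-0.1,0,0,0],[0,0,-0.3,0,0,0],[0,0,-0.6,0,0,0],[0,0,-0.95,0,0,0]]'; python3 -m inch '[[0,0.1,-0.3,0,0,0],[0,0.4,-0.5,0,0,0],[0,0.8,-0.6,0,0,0],[0,0.8,-0.6,0,0,0]]'; python3 - <<'E'
from kin import *
from bench import bot
import cv2
s=bot.sense();print(wc(s['tcp_pos']))
C=cw((-.015,0,.0615))
for n in('side','top','wrist'):
    p=bot.capture(n);cv2.imwrite(f'pics/z_{n}.png',p['color'][:,:,::-1])
    print(n,[(l,d['centre'],round(d['conf'],2)) for l in('carrier_center','lid','beaker_a_mid','bottle_mid') for d in bot.find_in(p,l)[:3]])
    f=(lambda P:fish(p,P)) if n=='wrist' else (lambda P:proj(KS if n=='side' else KT,P))
    print('   pred hung',f(C).round(1),'bridge corners',f([cw((-.015+a*.017,b*.05,.073)) for a,b in((-1,-1),(1,-1),(1,1),(-1,1))]).round(1).tolist(),'grip top',f(cw((-.015,0,.105))).round(1))
    if n=='wrist':
        im=p['color'].astype(int).mean(2)
        for yy in(-.04,.04):
            e=f([cw((-.015+d,yy,.073)) for d in(-.017,.017)]);r=int(e[0,1]);print(e.round(1),r,im[r,int(e[:,0].min())-16:int(e[:,0].max())+17:2].astype(int).tolist())
E
```

```text
contact_force: [-0.1, -0.1, 0.0]
finger_force: 59.1
time_s: 34.88
tcp_pos: [0.5688, 0.007, 0.0794]
tcp_rot: [-1.974, 2.44, -0.002]
contact_force: [0.6, -0.7, -0.9]
width: 0.0429
finger_force: 0.0
time_s: 35.38
tcp_pos: [0.5682, 0.0069, 0.1758]
tcp_rot: [-1.974, 2.44, -0.001]
contact_force: [0.9, -0.2, -0.4]
width: 0.0427
finger_force: 0.0
time_s: 35.88
tcp_pos: [0.4886, 0.024, 0.2363]
tcp_rot: [-1.973, 2.438, -0.004]
contact_force: [0.4, 0.3, 0.1]
width: 0.0426
finger_force: 0.0
[-9.60084809e-02  7.42980765e-05  2.36291118e-01]
side [('carrier_center', [216.5, 338.7], 0.9), ('carrier_center', [294.2, 195.4], 0.71), ('carrier_center', [200.4, 297.6], 0.64), ('lid', [341.2, 146.6], 0.7), ('lid', [264.5, 185.0], 0.63), ('beaker_a_mid', [247.8, 151.2], 0.69), ('bottle_mid', [309.0, 147.2], 0.77)]
   pred hung [[293. 199.]] bridge corners [[284.2, 204.7], [297.0, 206.0], [301.5, 186.6], [289.6, 185.5]] grip top [[293.5 185.4]]
top [('carrier_center', [363.6, 270.2], 0.76), ('carrier_center', [409.9, 252.3], 0.64), ('carrier_center', [264.1, 193.2], 0.45), ('lid', [258.6, 143.4], 0.77), ('lid', [270.7, 161.7], 0.65), ('beaker_a_mid', [148.8, 231.0], 0.94), ('bottle_mid', [162.1, 166.4], 0.82)]
   pred hung [[253.3 192.8]] bridge corners [[268.3, 201.3], [270.8, 190.3], [238.0, 183.1], [235.4, 194.2]] grip top [[252.5 190.7]]
wrist [('carrier_center', [206.0, 188.2], 0.83), ('lid', [40.1, 225.9], 0.88)]
   pred hung [[200.  185.3]] bridge corners [[212.0, 139.1], [179.8, 140.1], [185.3, 232.4], [215.6, 232.9]] grip top [[189.9 194.5]]
[[212.2 148.9]
 [180.2 149.7]] 148 [225, 225, 227, 226, 226, 226, 227, 228, 227, 227, 157, 139, 140, 140, 142, 158, 221, 225, 225, 224, 225, 225, 228, 226, 153, 190, 154, 151, 152, 152, 182, 229, 226]
[[215.1 224.1]
 [184.6 223.7]] 224 [137, 134, 136, 135, 134, 132, 134, 135, 137, 215, 187, 176, 175, 182, 218, 223, 223, 224, 221, 220, 224, 225, 224, 221, 147, 193, 150, 140, 138, 142, 139, 136]
```

```bash
python3 -c "
from bench import bot
print(bot.close_job())"
```

```text
the job is handed in; nothing more can be done
None
```

The job is handed in (no verdict came back): the lid stands open at about 1.5 rad, the middle-sized carrier hangs near the middle of the bar and is released, and the arm is clear; the first try at the catch slipped and the lid once pressed it lightly (wrist force about 15 N).

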